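# Build a filling head on its stand and set out the dosing cup

### The job

Pick the four white filling-machine parts out of the tools on the bench and set them up for a dose check. On the round dark metal stand build the filling head: the ferrule first, wide flange down, then the flat seal ring on top of the ferrule, then the nozzle standing upright on the ring, each centred on the one below; stand the dosing cup upright in the middle of the square slotted stand. Leave the marker and the tape roll where they are.

Things in the scene. Friction and masses are not known exactly. Their poses are not given: they have to be found in the camera images.
- ferrule_mid (a point): White ferrule (pipe collar), 30 mm high, standing flange down: a flange 50 mm across at its foot, narrowing to a tube about 38 mm across at its flat top; treat it as solid, tapering from the flange to the top. It is grasped across the flange, low down. The point is its centre, 15 mm above its underside; z up along its axis. About 0.14 kg.
- ring_mid (a point): White flat seal ring lying flat, 43 mm outside diameter, 8 mm thick; grasp it across its outside (the hole cannot be entered). The point is its centre, 4 mm above its underside; z along its axis. 0.02 kg.
- nozzle_mid (a point): White filling nozzle standing upright on a round flange: flange 32 mm across and 10 mm high, then a body 22 mm across up to 36 mm, then a spout 10 mm across up to 67 mm. The point is on its axis at half height, 33.5 mm above its underside; z up. About 0.09 kg.
- cup_mid (a point): White open dosing cup standing upright, 61 mm high, 46 mm across at the foot, widening evenly to 58 mm at the rim. The point is on its axis at half height, 30.5 mm above its underside (it is about 52 mm across there); z up. About 0.05 kg.
- round_stand_top (a point): Round dark steel stand, fixed to the table, 70 mm across and 10 mm high, with a flat top and a thin bright circle on it. The point is the centre of its top face; z up. Its place changes.
- square_stand_top (a point): Square grey plastic stand with dark slots, fixed to the table, 84 x 84 mm and 10 mm high, flat top. The point is the centre of its top face; x and y along its sides, z up. Its place changes.
- marker: White felt marker with a black cap lying on the table, 133 mm long (along its y), 17 mm thick; origin under its middle. Leave alone.
- tape_roll: Roll of packing tape lying flat, 103 mm across, 48 mm high; origin under its centre. Leave alone. (Left of it stands a fixed parts box whose half-open lid reaches 0.16 m up, and at the left rear a fixed socket strip with a plug 0.1 m high: carry things over them. Three of the four parts start in a row along the far table edge, partly behind the box, where closing the fingers along world y keeps clear of it.)

How it is judged:
At the end, for the whole second after the job is handed in: Ferrule on the round stand within 12 mm of its centre, seal ring flat on the ferrule within 9 mm, nozzle upright on the ring within 9 mm, cup upright on the square stand within 15 mm; heights right to 5 mm, tilts under 0.12 rad, all released and at rest (horizontal distance between ferrule_mid and round_stand_top below 0.012 m and height (world z) of ferrule_mid between 0.02 and 0.03 m and horizontal distance between ring_mid and ferrule_mid below 0.009 m and height (world z) of ring_mid between 0.039 and 0.049 m and horizontal distance between nozzle_mid and ring_mid below 0.009 m and height (world z) of nozzle_mid between 0.0765 and 0.0865 m and horizontal distance between cup_mid and square_stand_top below 0.015 m and height (world z) of cup_mid between 0.0355 and 0.0455 m and angle between each of ferrule_mid, ring_mid, nozzle_mid, cup_mid's own z axis and vertical below 0.12 rad and linear speed of each of ferrule, ring, nozzle, cup below 0.02 m/s); the robot touches nothing.
It fails at once if the marker was shifted by more than 20 mm (distance of marker from where it was at the start of the episode above 0.02 m).
It fails at once if the tape roll was shifted by more than 20 mm (distance of tape_roll from where it was at the start of the episode above 0.02 m).
It also fails if it takes over 134 s, if anything falls off the work surface, if the arm or the gripper's body presses on something with over 40 N, if the wrist force passes 120 N, or if a joint passes its speed limit or range.

### The arm

A 6-joint arm with a two-finger parallel gripper is mounted at the origin on the work surface; the furniture and walls round the work are solid. World frame = base frame: x ahead of the robot, y to its left, z up, the work surface at z = 0. Lengths are in m, angles in rad, forces in N, time in s.
With the tool pointing down it reaches from about 0.4 to 0.825 m from the base axis. Payload 7 kg.
Tool frame: the origin (TCP) lies at the very end of the fingers, on their centre line; the grasp point (between the pads) lies 19 mm behind it; z points along the fingers, y is the direction in which the jaws open and shut (so a half turn about z gives the same grasp; the last joint's range is limited). The gripper opens to 88 mm and grips with 3 to 60 N. Pads are 19 mm wide; open, the fingers measure 130 mm over their backs; the gripper's body (78 mm by 193 mm) begins 47 mm behind the grasp point.
Start: joints at [1.545, 0.359, 0.012, 0, -1.224, -0.288], TCP at [0.208, 0.642, 0.197] pointing down, gripper open.
Joint ranges: [-3.07, 3.07], [-1.43, 2.12], [-1.02, 1.25], [-3.03, 1.67], [-3.05, -0], [-3.03, 3.03]. Speed limits (rad/s): [2.39, 2.39, 3.01, 3.14, 3.14, 3.14].

### API

Orientations are given as a unit quaternion [w, x, y, z].
In Python, from cell import ctrl, cams gives the robot as it stands.
- The arm moves only by the shell command python3 -m jog 'ROWS' [FORCE]. ROWS is a JSON object of lists of equal length, an entry for each row: "grip": the opening, from 0 (shut) to 1 (fully open); "travel": the shift along the tool's x, y, z in mm, a list of three; "delta_rot": the turn, a rotation vector about the tool's x, y, z in rad, a list of three. A call has 1 to 20 rows; each row shifts and turns the commanded pose from where the row before left it, along the tool's axes as they then stand; what a row does not reach is not made up. A row lasts 1/12 s, in which the tool goes at most 41.7 mm and 7.16 degrees, less where a joint would pass 70% of its speed; a pose out of reach is approached as far as the arm can. A call with a gripper value outside its range is refused whole. The fingers move at their own pace and stop on an object; FORCE is the grip in N (left out, the last holds). Time passes only in rows, so rows that do not move let the fingers close. It gives the time, the measured TCP pose, the force and the opening at its end, in the units of the state.
- ctrl.observe(): the state, without advancing time (a new reading comes with each control period).
- cams.get_image(name): name is "scene" or "top"; returns a dict with "img" (480x640x3 uint8, red, green, blue), "fx", "fy", "cx", "cy" (pixels), "k1" (the pictures are not rectified: a ray, as slopes to the right and down, at radius r is drawn at 1 + k1 r^2 times it, then the intrinsics apply), "pose" (4x4, takes a point from camera to world coordinates). Camera axes: x right, y down, z forward; pixel columns grow to the right and rows downward; lengths in m; the calibration is good to about 2 mm. A picture is of the moment at which its call begins. There is no depth.
- ctrl.job_done(): hands the job in, once; it reports no verdict.
The state is a dict: "t": time; "joints": joint angles; "joint_vel": joint speeds; "tau": joint torques, N m; "eef_pos": TCP position; "tool_rot": TCP orientation; "ft_force": force on the tool from outside, world axes, zero at the start; "moment": the same for the moment, N m; "width": finger opening in m.
Only numpy, scipy, OpenCV 4.12 (cv2) and the standard library are available. Lean on these libraries where they do the work, as an engineer would, in place of code of your own. Each camera call takes 0.05 s, during which the arm holds its last target.

## Working session

There is one attempt and no reset: what is moved stays moved. The work goes in short steps, Python scripts to look and compute and a shell command to move; the robot and the scene stay as the last step left them, time stands still between calls to the robot, and variables do not carry over. Pictures are saved under pics/ and viewed, and the job is handed in when it is done.

```bash
ls; mkdir -p pics
python3 - <<'E'
from cell import ctrl,cams
import cv2
print(ctrl.observe())
for n in("scene","top"):
    d=cams.get_image(n); cv2.imwrite(f"pics/{n}0.png",d["img"][:,:,::-1]); print({k:v for k,v in d.items() if k!="img"})
E
```

```text
pics
{'t': 0.0, 'joints': array([ 1.54508961e+00,  3.59378643e-01,  1.10488405e-02, -3.49826021e-04,
       -1.22409102e+00, -2.88101647e-01]), 'joint_vel': array([1.95237495e-05, 1.07870604e-03, 1.81690797e-04, 3.89717640e-05,
       1.62623443e-03, 2.78921522e-04]), 'tau': array([-1.92182000e-03, -5.82713342e+01,  2.93054974e+01,  6.99724361e+00,
        6.81298159e-03, -1.70704088e-04]), 'eef_pos': array([0.20822403, 0.64151122, 0.19612375]), 'tool_rot': array([ 8.26784217e-04,  9.87706122e-01, -1.56319958e-01, -5.67838199e-05]), 'ft_force': array([-0.09605154, -0.87707603, -0.68318969]), 'moment': array([ 0.01985195, -0.01073169, -0.05771402]), 'width': 0.08806542434893658}
{'fx': 496.4399723598816, 'fy': 496.4399723598816, 'cx': 319.5526641227123, 'cy': 234.7381958039096, 'k1': 0.03151407562119088, 'pose': array([[ 0.82676576, -0.40756222,  0.38775174,  0.06496778],
       [-0.56242077, -0.61341686,  0.55443903, -0.56630078],
       [ 0.01188505, -0.67647083, -0.73637352,  0.80726192],
       [ 0.        ,  0.        ,  0.        ,  1.        ]])}
{'fx': 574.659166527119, 'fy': 574.659166527119, 'cx': 321.68286825797117, 'cy': 236.1736337725618, 'k1': -0.12020345179112632, 'pose': array([[ 0.00898312, -0.99639272,  0.08438515,  0.36053105],
       [-0.99993513, -0.00954183, -0.00622004,  0.01317891],
       [ 0.00700279, -0.0843238 , -0.9964138 ,  1.31885307],
       [ 0.        ,  0.        ,  0.        ,  1.        ]])}
```

View pics/scene0.png

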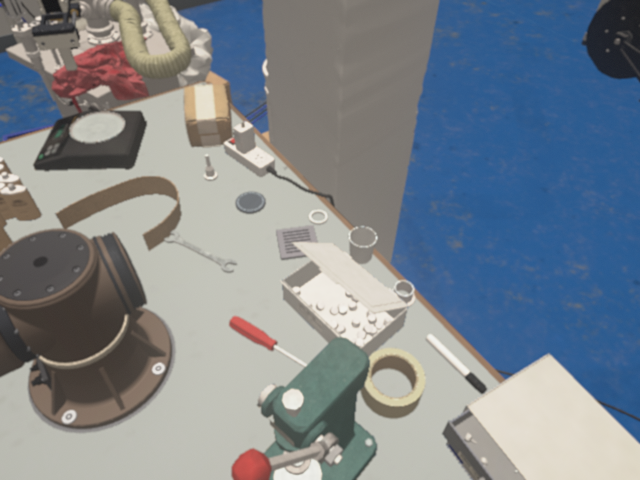

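View pics/top0.png

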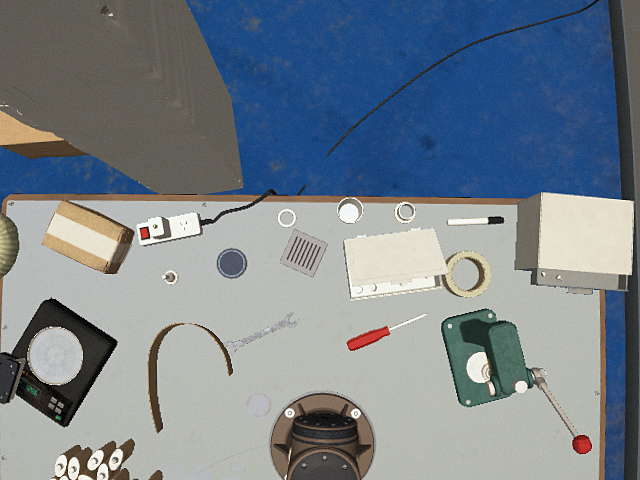

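The top view shows the nozzle at (169,277), round stand at (231,263), square stand at (304,253), ring at (287,218), cup at (350,210) and ferrule at (405,211). The scene view shows the same parts. Next I'll zoom in.

```bash
cat > h.py <<'E'
import numpy as np,cv2
from cell import ctrl,cams
def ray(d,uv):
    K=np.array([[d["fx"],0,d["cx"]],[0,d["fy"],d["cy"]],[0,0,1]])
    p=np.array([(uv[0]-d["cx"])/d["fx"],(uv[1]-d["cy"])/d["fy"]]); q=p.copy()
    for _ in range(20): q=p/(1+d["k1"]*(q@q))
    P=d["pose"]; return P[:3,3],P[:3,:3]@np.array([q[0],q[1],1])
def plane(d,uv,z):
    o,r=ray(d,uv); return o+r*(z-o[2])/r[2]
def proj(d,X):
    P=d["pose"]; c=P[:3,:3].T@(np.array(X)-P[:3,3]); q=c[:2]/c[2]; q=q*(1+d["k1"]*(q@q)); return np.array([q[0]*d["fx"]+d["cx"],q[1]*d["fy"]+d["cy"]])
def crop(d,x,y,w,h,s,name):
    im=cv2.resize(d["img"][y:y+h,x:x+w,::-1],None,fx=s,fy=s,interpolation=cv2.INTER_CUBIC); cv2.imwrite(name,im)
E
python3 - <<'E'
from h import *
t=cams.get_image("top"); s=cams.get_image("scene")
crop(t,140,190,300,110,2.66,"pics/tc.png"); crop(s,190,140,240,170,3.3,"pics/sc.png")
for n,u in dict(noz=(169,277),rs=(231,263),sq=(304,253),ring=(287,218),cup=(350,210),fer=(405,211)).items(): print(n,plane(t,u,0.01).round(3))
E
```

```text
noz [0.374 0.354 0.01 ]
rs [0.408 0.211 0.01 ]
sq [0.432 0.045 0.01 ]
ring [0.512 0.085 0.01 ]
cup [ 0.532 -0.059  0.01 ]
fer [ 0.531 -0.186  0.01 ]
```

View pics/tc.png

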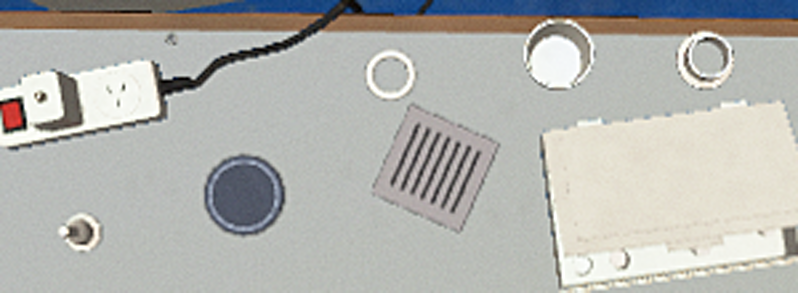

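View pics/sc.png

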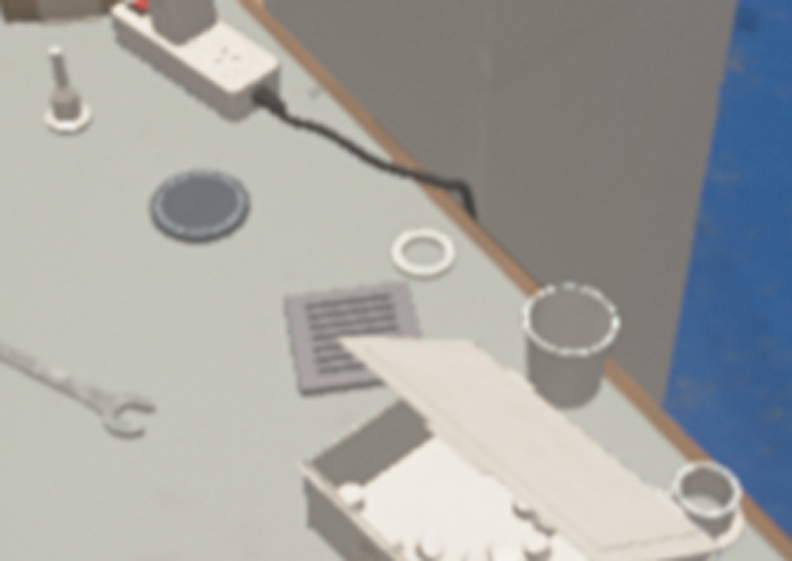

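```bash
cat > det.py <<'E'
from h import *
def ell(d,win,fn,S=4):
    x,y,w,h=win; im=cv2.resize(d["img"][y:y+h,x:x+w],None,fx=S,fy=S,interpolation=cv2.INTER_CUBIC).astype(int)
    m=cv2.morphologyEx(fn(im).astype(np.uint8),cv2.MORPH_OPEN,np.ones((3,3),np.uint8))
    cs,_=cv2.findContours(m,cv2.RETR_EXTERNAL,cv2.CHAIN_APPROX_NONE)
    c=max(cs,key=cv2.contourArea); hull=cv2.convexHull(c)
    e=cv2.fitEllipse(c.reshape(-1,1,2)); M=cv2.moments(hull)
    f=lambda p:((p[0]+.5)/S-.5+x,(p[1]+.5)/S-.5+y)
    (mc,r)=cv2.minEnclosingCircle(c)
    vis=im.astype(np.uint8)[:,:,::-1].copy(); cv2.drawContours(vis,[c],-1,(0,0,255),1)
    return f(e[0]),(e[1][0]/S,e[1][1]/S),f((M["m10"]/M["m00"],M["m01"]/M["m00"])),vis,f(mc)
E
python3 - <<'E'
from det import *
t=cams.get_image("top"); s=cams.get_image("scene")
white=lambda th:(lambda im:(im.min(2)>th))
dark=lambda th:(lambda im:(im.max(2)<th))
for p in [(287,218),(275,218),(350,200),(345,212),(405,211),(397,211),(385,218),(169,277),(165,285),(231,263),(304,253),(250,250)]: print(p,t["img"][p[1],p[0]])
V=[]
for n,win,fn,z in [("ring",(272,204,30,28),white(205),.006),("fer",(390,197,30,28),white(195),.004),("cup",(334,193,32,33),white(195),.061),("noz",(158,266,24,24),white(195),.008),("rs",(210,242,42,42),dark(165),.01),("sq",(278,226,54,54),lambda im:(im[:,:,1]-im[:,:,0]<0)&(im.max(2)<185),.01)]:
    e,ax,m,v,mc=ell(t,win,fn); print(n,"ell",plane(t,e,z).round(4)[:2],"hull",plane(t,m,z).round(4)[:2],np.round(ax,1)); V.append(cv2.resize(v,(240,240)))
cv2.imwrite("pics/det.png",np.vstack([np.hstack(V[:3]),np.hstack(V[3:])]))
for u in [(345,238),(438,229),(445,274),(348,299),(440,290)]: print(u,plane(t,u,.06).round(3),plane(t,u,.16).round(3))
E
```

```text
(287, 218) [184 189 185]
(275, 218) [186 191 188]
(350, 200) [124 119 109]
(345, 212) [242 245 244]
(405, 211) [184 186 183]
(397, 211) [117 111  97]
(385, 218) [186 191 187]
(169, 277) [116 111 102]
(165, 285) [181 186 181]
(231, 263) [ 82  91 103]
(304, 253) [149 145 145]
(250, 250) [183 187 184]
ring ell [0.5141 0.0868] hull [0.5141 0.0868] [17.6 17.9]
fer ell [ 0.5298 -0.1865] hull [ 0.5296 -0.1866] [20.7 21. ]
cup ell [ 0.5189 -0.0531] hull [ 0.5187 -0.053 ] [19.3 19.5]
noz ell [0.3746 0.3516] hull [0.3746 0.3512] [12.2 13.2]
rs ell [0.4081 0.2104] hull [0.4081 0.2104] [31. 31.]
sq ell [0.433  0.0467] hull [0.433  0.0466] [42.9 43.2]
(345, 238) [ 0.464 -0.046  0.06 ] [ 0.455 -0.041  0.16 ]
(438, 229) [ 0.486 -0.252  0.06 ] [ 0.476 -0.231  0.16 ]
(445, 274) [ 0.386 -0.267  0.06 ] [ 0.384 -0.245  0.16 ]
(348, 299) [ 0.33  -0.053  0.06 ] [ 0.332 -0.048  0.16 ]
(440, 290) [ 0.351 -0.256  0.06 ] [ 0.352 -0.234  0.16 ]
```

View pics/det.png

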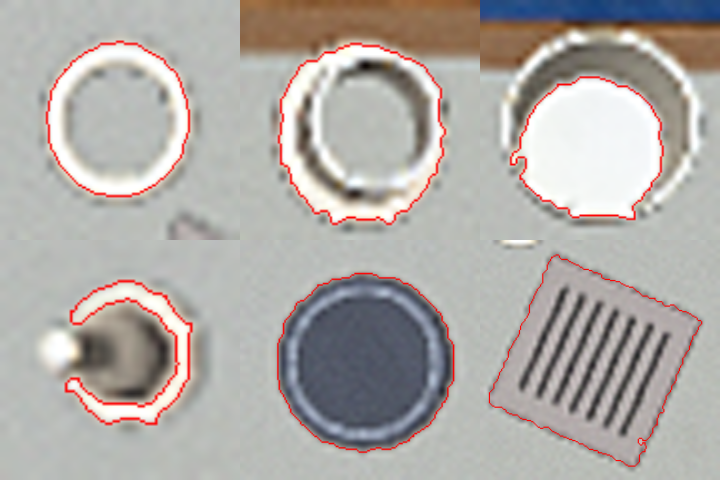

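Outlines are clean for everything except the cup, where the mask caught only the inner floor. I'll fit its rim and cross-check against the scene view.

```bash
cat >> h.py <<'E'
from scipy.spatial.transform import Rotation as Ro
def st():
    o=ctrl.observe(); q=o["tool_rot"]; R=Ro.from_quat([q[1],q[2],q[3],q[0]]).as_matrix(); return o,R
def goto(x,y,z,jawdeg=None):
    "report tool-frame shift (mm) now, and yaw. jawdeg: jaw direction angle, world rot from +y"
    o,R=st(); d=R.T@(np.array([x,y,z])-o["eef_pos"])*1000
    a=np.degrees(np.arctan2(-R[0,1],R[1,1])); print("t",round(o["t"],2),"pos",o["eef_pos"].round(4),"jaw",round(a,2),"tiltvec",(R.T@[0,0,-1]).round(4),"w",round(o["width"],4),"j",o["joints"].round(2),"F",o["ft_force"].round(1))
    print("shift mm",d.round(1))
    if jawdeg is not None:
        r=[(a-jawdeg+k*180) for k in(-1,0,1)]; r=[np.radians((q+180)%360-180).round(3) for q in r]; print("rot about tool z options",r)
        for q in r[:2]: print("  shift after rot",q,(Ro.from_rotvec([0,0,-q]).as_matrix()@d).round(1))
E
python3 - <<'E'
from det import *
t=cams.get_image("top"); s=cams.get_image("scene")
print("cup rim top",plane(t,(349.6,210.3),.061).round(4))
for n,X in dict(ring=(.514,.087,.008),rs=(.408,.2104,.01),cuprim=(.5225,-.055,.061),fertop=(.53,-.1865,.03),noz=(.3746,.3516,.067),nozfl=(.3746,.3516,.01),sq=(.433,.0467,.01)).items(): print(n,proj(s,X).round(1),proj(t,X).round(1))
vis=s["img"][:,:,::-1].copy(); S=4; V=[]
for X,D in [((.514,.087,.008),.043),((.408,.2104,.01),.07),((.5215,-.055,.061),.058),((.53,-.1865,.03),.038),((.3746,.3516,.01),.032)]:
  for d in (s,t):
    u=proj(d,X).round().astype(int); x0,y0=u-25; im=cv2.resize(d["img"][y0:y0+50,x0:x0+50,::-1],None,fx=5,fy=5,interpolation=cv2.INTER_CUBIC)
    im=im[:,:240].copy() if False else im
    for a in np.linspace(0,6.28,60):
        p=proj(d,(X[0]+D/2*np.cos(a),X[1]+D/2*np.sin(a),X[2])); cv2.circle(im,tuple(int(v) for v in ((p-[x0,y0]+.5)*5)),1,(0,0,255),-1)
    V.append(cv2.resize(im,(160,160)) if False else im)
cv2.imwrite("pics/chk.png",cv2.resize(np.vstack([np.hstack(V[0::2]),np.hstack(V[1::2])]),(800,320)))
goto(.530,-.1865,.26,6)
E
```

```text
cup rim top [ 0.525  -0.0558  0.061 ]
ring [317.  215.7] [286.1 217.4]
rs [249.3 201.5] [231.4 263. ]
cuprim [359.8 237.1] [349.2 211.4]
fertop [403. 288.] [406.4 210.5]
noz [205.5 154.8] [163.3 276.5]
nozfl [209.2 173.4] [169.9 276.9]
sq [296.4 240.9] [303.2 252.8]
t 0.4 pos [0.2084 0.6419 0.1969] jaw 162.02 tiltvec [-1.e-04 -3.e-04  1.e+00] w 0.0882 j [ 1.55  0.36  0.01 -0.   -1.22 -0.29] F [-0.7 -0.5 -0.4]
shift mm [561.7 688.7 -62.9]
rot about tool z options [np.float64(-0.419), np.float64(2.723), np.float64(-0.419)]
  shift after rot -0.419 [232.9 857.6 -62.9]
  shift after rot 2.723 [-233.2 -857.5  -62.9]
```

View pics/chk.png

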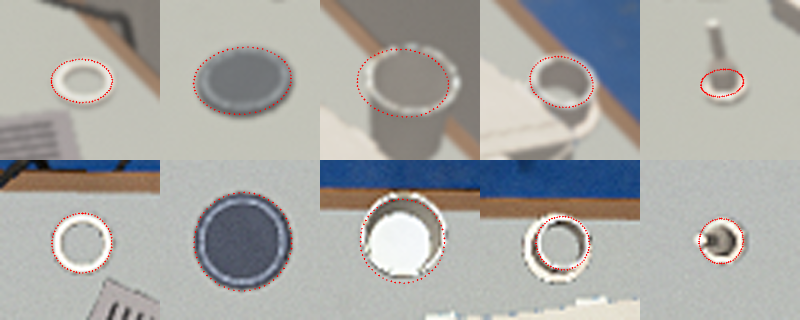

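Both views agree to about a pixel. The cup is near (0.526, -0.056). Now I'll lift and turn.

```bash
python3 -m jog '{"grip":[1,1,1,1,1,1,1,1,1,1,1,1,1,1,1,1,1,1,1,1],"travel":[[0,0,-10],[0,0,-10],[0,0,-10],[0,0,-10],[0,0,-10],[0,0,-10],[0,0,0],[0,0,0],[0,0,0],[0,0,0],[0,0,0],[0,0,0],[0,0,0],[0,0,0],[0,0,0],[0,0,0],[0,0,0],[0,0,0],[0,0,0],[0,0,0]],"delta_rot":[[0,0,0.12],[0,0,0.12],[0,0,0.12],[0,0,0.12],[0,0,0.12],[0,0,0.12],[0,0,0.12],[0,0,0.12],[0,0,0.12],[0,0,0.12],[0,0,0.12],[0,0,0.12],[0,0,0.12],[0,0,0.12],[0,0,0.12],[0,0,0.12],[0,0,0.12],[0,0,0.12],[0,0,0.12],[0,0,0.12]]}' 20
python3 -c "
from h import *
goto(.530,-.1865,.26,6)"
```

```text
t: 2.07
eef_pos: [0.2084, 0.642, 0.2571]
tool_rot: [-0.0, -0.209, 0.978, -0.0]
ft_force: [0.3, 0.4, 0.7]
width: 0.0875
t 2.07 pos [0.2084 0.642  0.2571] jaw 24.17 tiltvec [-0.  0.  1.] w 0.0875 j [ 1.55  0.33  0.11 -0.   -1.35 -2.69] F [0.3 0.4 0.7]
shift mm [  45.8 -887.5   -2.9]
rot about tool z options [np.float64(-2.824), np.float64(0.317), np.float64(-2.824)]
  shift after rot -2.824 [233.7 857.5  -2.9]
  shift after rot 0.317 [-233.2 -857.6   -2.9]
```

```bash
python3 -m jog '{"grip":[1,1,1,1,1,1,1,1,1,1,1,1,1,1,1,1,1,1,1,1],"travel":[[1,-15,0],[1,-29,0],[1.5,-29,0],[1.5,-29,0],[1.5,-29,0],[1.5,-29,0],[1.5,-29,0],[1.5,-29,0],[1.5,-29,0],[1.5,-29,0],[1.5,-29,0],[1.5,-29,0],[1.5,-29,0],[1.5,-29,0],[1.5,-29,0],[1.5,-29,0],[1.5,-29,0],[1.5,-29,0],[1.5,-29,0],[1.5,-29,0]],"delta_rot":[[0,0,0],[0,0,0],[0,0,0],[0,0,0],[0,0,0],[0,0,0],[0,0,0],[0,0,0],[0,0,0],[0,0,0],[0,0,0],[0,0,0],[0,0,0],[0,0,0],[0,0,0],[0,0,0],[0,0,0],[0,0,0],[0,0,0],[0,0,0]]}'
python3 -c "
from h import *
goto(.530,-.1865,.26,6)"
```

```text
t: 3.73
eef_pos: [0.417, 0.1136, 0.2575]
tool_rot: [0.0, -0.212, 0.977, 0.0]
ft_force: [0.6, -0.2, 0.5]
width: 0.0879
t 3.73 pos [0.417  0.1136 0.2575] jaw 24.52 tiltvec [ 1.1e-03 -3.0e-04  1.0e+00] w 0.0879 j [ 0.73 -0.1  -0.39  0.   -1.28 -1.87] F [ 0.6 -0.2  0.5]
shift mm [  21.8 -319.9   -2.6]
rot about tool z options [np.float64(-2.818), np.float64(0.323), np.float64(-2.818)]
  shift after rot -2.818 [ 81.1 310.2  -2.6]
  shift after rot 0.323 [ -80.9 -310.3   -2.6]
```

```bash
python3 -m jog '{"grip":[1,1,1,1,1,1,1,1,1,1,1,1,1,1],"travel":[[2,-28,0],[2,-28,0],[2,-28,0],[2,-28,0],[2,-28,0],[2,-28,0],[2,-28,0],[2,-28,0],[2,-28,0],[2,-28,0],[1,-24,0],[0,-16,0],[0,0,0],[0,0,0]],"delta_rot":[[0,0,0],[0,0,0],[0,0,0],[0,0,0],[0,0,0],[0,0,0],[0,0,0],[0,0,0],[0,0,0],[0,0,0],[0,0,0.1],[0,0,0.11],[0,0,0.11],[0,0,0]]}'
python3 - <<'E'
from h import *
goto(.530,-.1865,.004,6)
for n in("scene","top"):
    d=cams.get_image(n); cv2.imwrite(f"pics/{n}1.png",d["img"][:,:,::-1])
E
```

```text
t: 4.9
eef_pos: [0.5289, -0.1864, 0.2566]
tool_rot: [-0.0, -0.05, 0.999, 0.0]
ft_force: [0.8, 1.1, -0.2]
width: 0.0875
t 4.9 pos [ 0.5289 -0.1864  0.2566] jaw 5.78 tiltvec [-8.e-04 -1.e-04  1.e+00] w 0.0875 j [ 0.01  0.14 -0.15 -0.   -1.29 -1.48] F [ 0.8  1.1 -0.2]
shift mm [-1.300e+00 -2.000e-01  2.526e+02]
rot about tool z options [np.float64(3.138), np.float64(-0.004), np.float64(3.138)]
  shift after rot 3.138 [1.300e+00 2.000e-01 2.526e+02]
  shift after rot -0.004 [-1.300e+00 -2.000e-01  2.526e+02]
```

View pics/scene1.png

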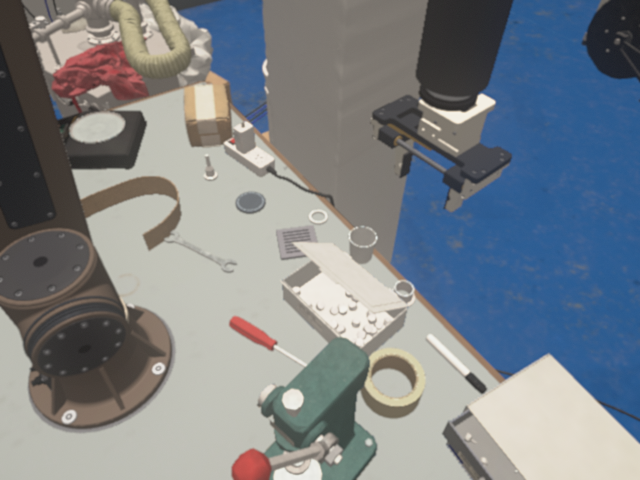

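Run:
```python
from h import *
s=cams.get_image("scene"); t=cams.get_image("top")
for u in [(345,238),(438,229),(445,274),(347,283)]:
    print(u,[ (z,proj(s,plane(t,u,z)).round(0).tolist()) for z in (.03,.06,.1,.13,.16)])
crop(s,270,220,160,130,5,"pics/lid.png")
```

```text
(345, 238) [(0.03, [334.0, 256.0]), (0.06, [334.0, 247.0]), (0.1, [332.0, 233.0]), (0.13, [331.0, 223.0]), (0.16, [330.0, 211.0])]
(438, 229) [(0.03, [412.0, 325.0]), (0.06, [410.0, 314.0]), (0.1, [409.0, 299.0]), (0.13, [408.0, 287.0]), (0.16, [406.0, 274.0])]
(445, 274) [(0.03, [373.0, 359.0]), (0.06, [372.0, 348.0]), (0.1, [370.0, 332.0]), (0.13, [369.0, 319.0]), (0.16, [368.0, 305.0])]
(347, 283) [(0.03, [294.0, 280.0]), (0.06, [293.0, 270.0]), (0.1, [292.0, 256.0]), (0.13, [291.0, 244.0]), (0.16, [290.0, 233.0])]
```

View pics/lid.png

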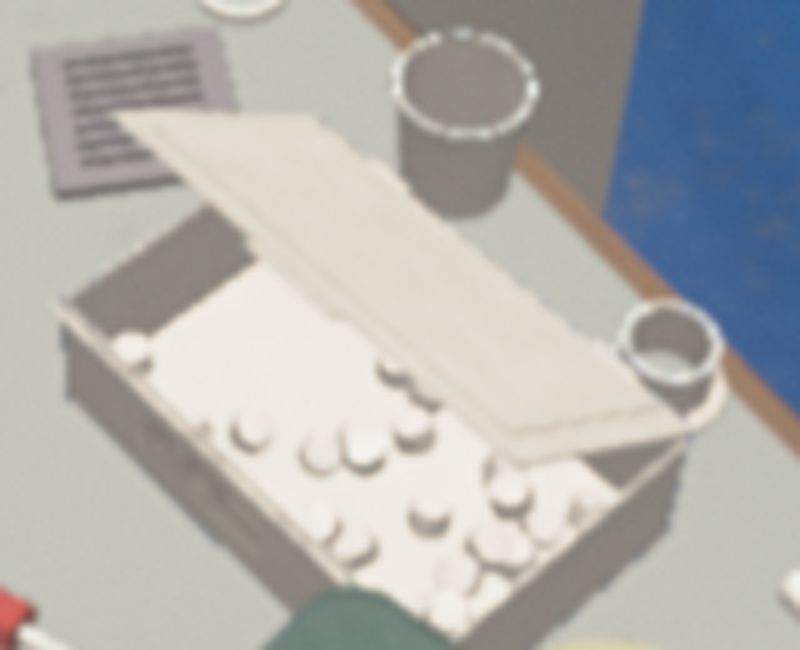

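The lid hinges along the far edge of the box at about z 0.06 and rises toward the robot, so the descent is clear.

```bash
python3 -m jog '{"grip":[1,1,1,1,1,1,1,1,1,1,1],"travel":[[-1,0,15],[0,0,25],[0,0,25],[0,0,25],[0,0,25],[0,0,25],[0,0,25],[0,0,20],[0,0,12],[0,0,6],[0,0,0]],"delta_rot":[[0,0,0],[0,0,0],[0,0,0],[0,0,0],[0,0,0],[0,0,0],[0,0,0],[0,0,0],[0,0,0],[0,0,0],[0,0,0]]}'
python3 - <<'E'
from h import *
goto(.530,-.1865,.004,6)
for n in("scene","top"):
    d=cams.get_image(n); cv2.imwrite(f"pics/{n}2.png",cv2.resize(d["img"][170:330,300:460,::-1],(400,400)) if n=="scene" else cv2.resize(d["img"][150:270,340:460,::-1],(400,400)))
a=np.hstack([cv2.imread("pics/scene2.png"),cv2.imread("pics/top2.png")]);cv2.imwrite("pics/v2.png",a)
E
```

```text
t: 6.02
eef_pos: [0.5292, -0.1848, 0.0531]
tool_rot: [-0.001, -0.055, 0.998, 0.0]
ft_force: [-0.6, -1.2, 1.0]
width: 0.0877
t 6.02 pos [ 0.5292 -0.1848  0.0531] jaw 6.3 tiltvec [-2.e-03 -3.e-04  1.e+00] w 0.0877 j [ 0.01  0.31 -0.42 -0.   -0.84 -1.47] F [-0.6 -1.2  1. ]
shift mm [-0.7 -1.7 49.1]
rot about tool z options [np.float64(-3.136), np.float64(0.005), np.float64(-3.136)]
  shift after rot -3.136 [ 0.7  1.7 49.1]
  shift after rot 0.005 [-0.7 -1.7 49.1]
```

View pics/v2.png

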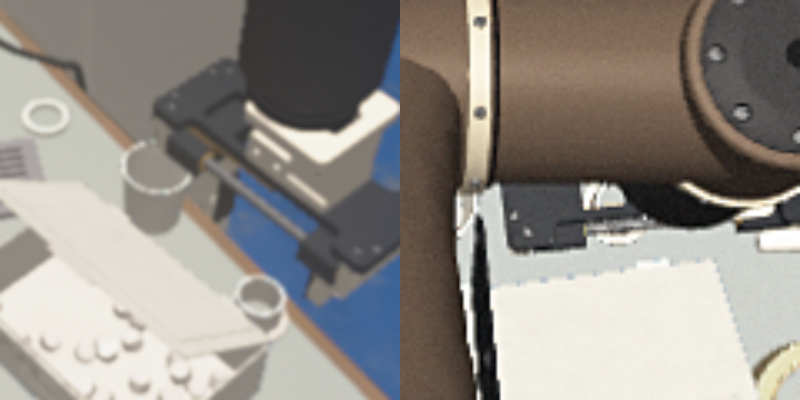

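Run:
```python
from h import *
s=cams.get_image("scene")
o,R=st(); p=o["eef_pos"]
x0,y0=360,220; im=cv2.resize(s["img"][y0:y0+100,x0:x0+100,::-1],None,fx=6,fy=6,interpolation=cv2.INTER_CUBIC)
for a in(-1,1):
  for b in (.044,.065):
    for c in (-1,1):
      u=proj(s,p+R@np.array([a*.0095,c*b,0])); cv2.circle(im,tuple(int(v) for v in (u-[x0,y0]+.5)*6),3,(0,0,255),-1)
u=proj(s,p); cv2.circle(im,tuple(int(v) for v in (u-[x0,y0]+.5)*6),3,(0,255,0),-1)
cv2.imwrite("pics/tip.png",im)
```

```text
(no output)
```

View pics/tip.png

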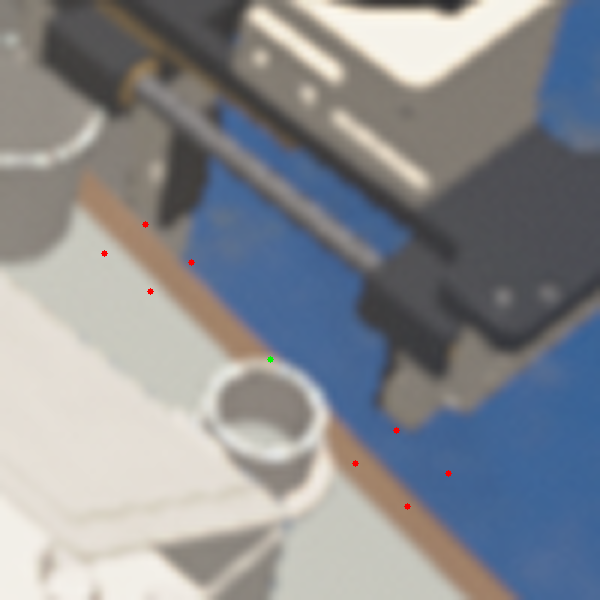

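```bash
python3 -m jog '{"grip":[1,1,1,1],"travel":[[-1,-2,12],[0,0,13],[0,0,10],[0,0,0]],"delta_rot":[[0,0,0],[0,0,0],[0,0,0],[0,0,0]]}'
cat > tip.py <<'E'
from h import *
import sys
s=cams.get_image("scene")
o,R=st(); p=o["eef_pos"]; w=o["width"]/2
u=proj(s,p); x0,y0=(u-50).astype(int); x0=min(x0,540); im=cv2.resize(s["img"][y0:y0+100,x0:x0+100,::-1],None,fx=6,fy=6,interpolation=cv2.INTER_CUBIC)
for a in(-1,1):
  for b in (w,w+.021):
    for c in (-1,1):
      u=proj(s,p+R@np.array([a*.0095,c*b,0])); cv2.circle(im,tuple(int(v) for v in (u-[x0,y0]+.5)*6),3,(0,0,255),-1)
u=proj(s,p); cv2.circle(im,tuple(int(v) for v in (u-[x0,y0]+.5)*6),3,(0,255,0),-1)
cv2.imwrite(sys.argv[1],im)
E
python3 tip.py pics/tip2.png; python3 -c "
from h import *
goto(.530,-.1865,.004,6)"
```

```text
t: 6.5
eef_pos: [0.5303, -0.1871, 0.018]
tool_rot: [-0.001, -0.054, 0.999, 0.0]
ft_force: [-0.5, -0.2, 0.2]
width: 0.0874
t 6.55 pos [ 0.5308 -0.1872  0.0188] jaw 6.19 tiltvec [-1.e-03 -1.e-04  1.e+00] w 0.0877 j [ 0.01  0.36 -0.45 -0.   -0.76 -1.47] F [-0.5 -0.4  0.7]
shift mm [ 0.7  0.8 14.8]
rot about tool z options [np.float64(-3.138), np.float64(0.003), np.float64(-3.138)]
  shift after rot -3.138 [-0.7 -0.8 14.8]
  shift after rot 0.003 [ 0.7  0.8 14.8]
```

View pics/tip2.png

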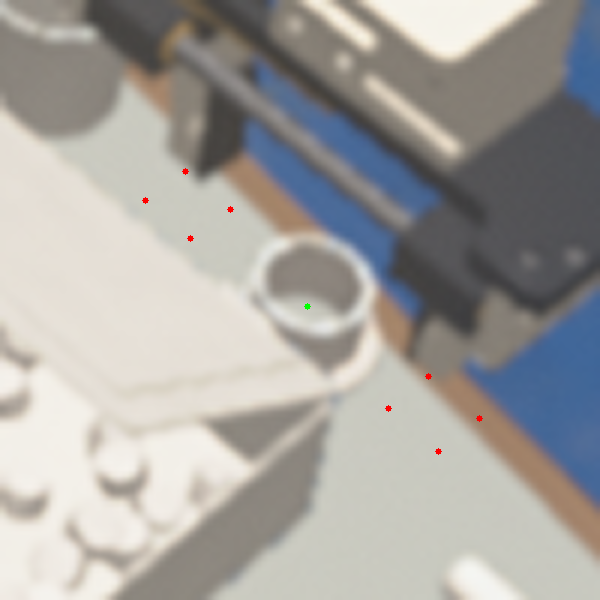

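The fingertips look about 19 mm higher in the image than the reported TCP. I'll descend with a force check and let the closing width show where contact happens.

```bash
python3 -m jog '{"grip":[1,1,1,1,1],"travel":[[0,0,5],[0,0,5],[0,0,3],[0,0,2],[0,0,0]],"delta_rot":[[0,0,0],[0,0,0],[0,0,0],[0,0,0],[0,0,0]]}'; python3 -m jog '{"grip":[0.55,0.55,0.5,0.5,0.4,0.4,0.4,0.4],"travel":[[0,0,0],[0,0,0],[0,0,0],[0,0,0],[0,0,0],[0,0,0],[0,0,0],[0,0,0]],"delta_rot":[[0,0,0],[0,0,0],[0,0,0],[0,0,0],[0,0,0],[0,0,0],[0,0,0],[0,0,0]]}' 20
python3 tip.py pics/tip3.png
```

```text
t: 6.97
eef_pos: [0.5309, -0.1872, 0.0036]
tool_rot: [-0.0, -0.054, 0.999, 0.0]
ft_force: [-0.4, 0.4, -0.4]
width: 0.0875
t: 7.63
eef_pos: [0.5312, -0.1873, 0.0041]
tool_rot: [0.0, -0.054, 0.999, 0.0]
ft_force: [-1.0, -0.1, -0.5]
width: 0.0399
```

View pics/tip3.png

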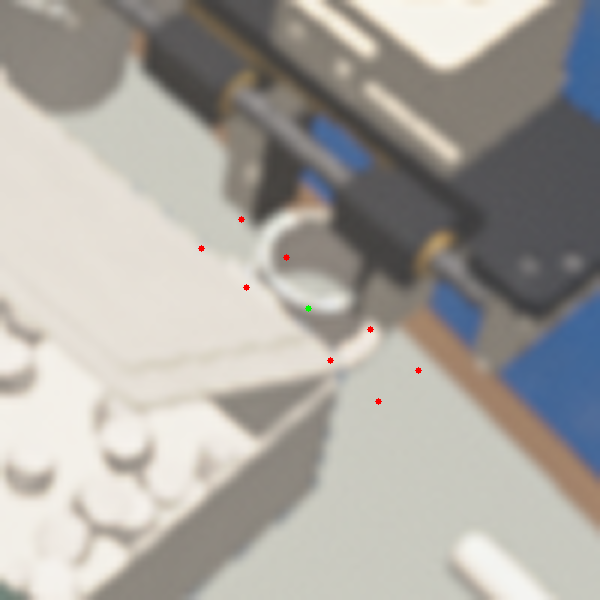

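Width stopped at 39.9 mm. On the taper that is about 25 mm up, so the real fingertips are about 19 mm above the reported TCP, as the picture showed. I'll open and go lower, watching the force.

```bash
python3 -m jog '{"grip":[1,1,1,1,1,1,1,1,1],"travel":[[0,0,0],[0,0,0],[0,0,0],[0,0,4],[0,0,4],[0,0,3],[0,0,2],[0,0,0],[0,0,0]],"delta_rot":[[0,0,0],[0,0,0],[0,0,0],[0,0,0],[0,0,0],[0,0,0],[0,0,0],[0,0,0],[0,0,0]]}' 20
python3 tip.py pics/tip4.png
```

```text
t: 8.43
eef_pos: [0.531, -0.1873, -0.0092]
tool_rot: [-0.0, -0.054, 0.999, -0.0]
ft_force: [0.7, 0.2, -0.2]
width: 0.0867
```

View pics/tip4.png

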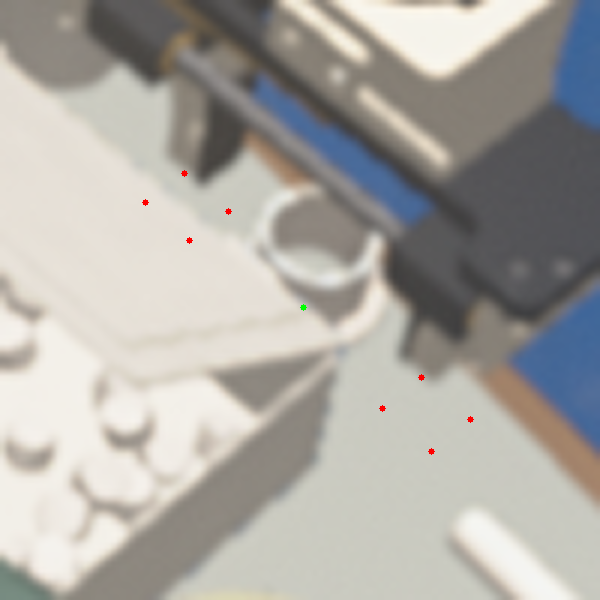

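Run:
```python
from h import *
s=cams.get_image("scene"); p=np.array([.531,-.187,.01]); u=proj(s,p)
J=np.array([(proj(s,p+e)-u) for e in np.eye(3)*.01]); print(J.round(2)," per 10mm x,y,z")
```

```text
[[ 3.86 -2.29]
 [-3.32 -3.44]
 [ 0.68 -3.02]]  per 10mm x,y,z
```

```bash
python3 -m jog '{"grip":[1,1,1],"travel":[[0,0,2],[0,0,2],[0,0,0]],"delta_rot":[[0,0,0],[0,0,0],[0,0,0]]}'; python3 -m jog '{"grip":[1,1],"travel":[[0,0,1.5],[0,0,0]],"delta_rot":[[0,0,0],[0,0,0]]}'
```

```text
t: 8.78
eef_pos: [0.5309, -0.1872, -0.0133]
tool_rot: [-0.0, -0.054, 0.999, 0.0]
ft_force: [-0.4, -0.4, -0.4]
width: 0.0879
t: 8.95
eef_pos: [0.531, -0.1872, -0.0147]
tool_rot: [-0.0, -0.054, 0.999, 0.0]
ft_force: [0.1, 0.1, 0.1]
width: 0.0879
```

```bash
python3 -m jog '{"grip":[0.4,0.4,0.4,0.4,0.4,0.4,0.4,0.4,0.4],"travel":[[0,0,0],[0,0,0],[0,0,0],[0,0,0],[0,0,0],[0,0,0],[0,0,0],[0,0,0],[0,0,0]],"delta_rot":[[0,0,0],[0,0,0],[0,0,0],[0,0,0],[0,0,0],[0,0,0],[0,0,0],[0,0,0],[0,0,0]]}' 20
python3 tip.py pics/tip5.png
```

```text
t: 9.7
eef_pos: [0.5311, -0.1872, -0.0145]
tool_rot: [-0.0, -0.054, 0.999, 0.0]
ft_force: [0.3, -0.2, -0.5]
width: 0.0421
```

View pics/tip5.png

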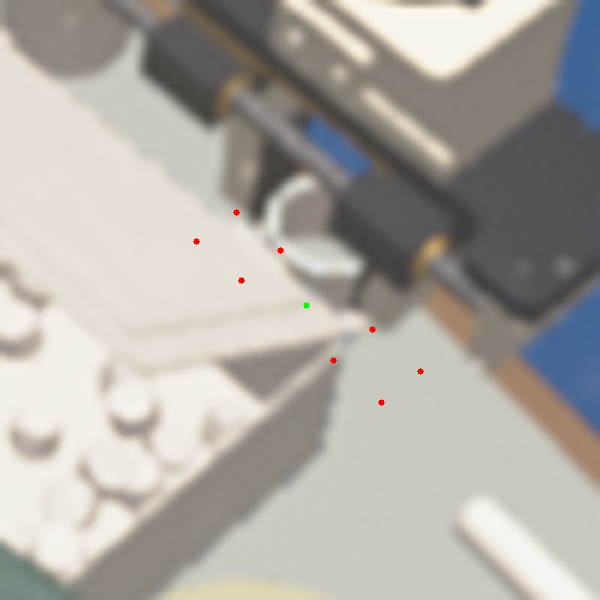

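```bash
python3 -m jog '{"grip":[0.4,0.4,0.4,0.4],"travel":[[0,0,0],[0,0,0],[0,0,0],[0,0,0]],"delta_rot":[[0,0,0],[0,0,0],[0,0,0],[0,0,0]]}' 20
python3 -c "
from h import *
o,R=st();print(o)"
```

```text
t: 10.08
eef_pos: [0.5311, -0.1872, -0.0145]
tool_rot: [-0.0, -0.054, 0.999, 0.0]
ft_force: [-0.0, 0.6, -0.8]
width: 0.0421
{'t': 10.0833, 'joints': array([ 8.62291446e-03,  4.03547848e-01, -4.82322339e-01, -5.30367969e-05,
       -6.85140689e-01, -1.47159963e+00]), 'joint_vel': array([-0.00136912, -0.00065493, -0.00085313,  0.00126849,  0.00091507,
        0.00085997]), 'tau': array([-1.03281916e-01, -5.26504934e+01,  2.00140625e+01,  4.88609076e+00,
       -7.50150997e-02,  3.25219139e-05]), 'eef_pos': array([ 0.53105792, -0.18721407, -0.01451412]), 'tool_rot': array([-1.06404948e-04, -5.38631915e-02,  9.98548319e-01,  2.16174275e-05]), 'ft_force': array([-0.00878563,  0.62431792, -0.80298831]), 'moment': array([ 0.14951351, -0.09881091,  0.00906741]), 'width': 0.04205788559594659}
```

Settled at 42.06 mm, which puts contact about 20 mm up, so the offset is around 30 mm rather than 19. I'll keep probing downward in small steps with the fingers open.

```bash
python3 -m jog '{"grip":[1,1,1,1,1,1,1,1],"travel":[[0,0,0],[0,0,0],[0,0,0],[0,0,0],[0,0,0],[0,0,3],[0,0,3],[0,0,0]],"delta_rot":[[0,0,0],[0,0,0],[0,0,0],[0,0,0],[0,0,0],[0,0,0],[0,0,0],[0,0,0]]}' 20
python3 -m jog '{"grip":[1,1,1],"travel":[[0,0,2],[0,0,2],[0,0,0]],"delta_rot":[[0,0,0],[0,0,0],[0,0,0]]}'
python3 -m jog '{"grip":[1,1],"travel":[[0,0,2],[0,0,0]],"delta_rot":[[0,0,0],[0,0,0]]}'; python3 tip.py pics/tip6.png
```

```text
t: 10.75
eef_pos: [0.5306, -0.1872, -0.0212]
tool_rot: [-0.001, -0.054, 0.999, 0.0]
ft_force: [-0.5, -0.5, -0.0]
width: 0.0861
t: 11.0
eef_pos: [0.5309, -0.1872, -0.0249]
tool_rot: [-0.0, -0.054, 0.999, 0.0]
ft_force: [0.1, -0.8, 0.2]
width: 0.0873
t: 11.17
eef_pos: [0.531, -0.1872, -0.0268]
tool_rot: [-0.0, -0.054, 0.999, 0.0]
ft_force: [0.8, 0.4, 0.1]
width: 0.0877
```

View pics/tip6.png

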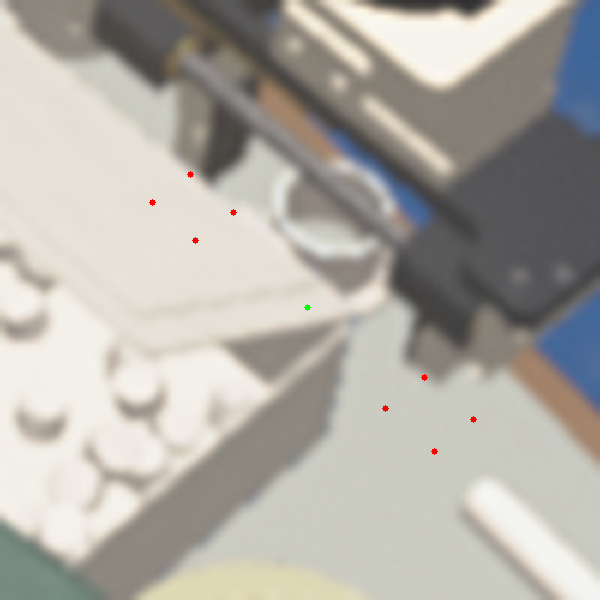

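```bash
python3 -m jog '{"grip":[0.4,0.4,0.4,0.4,0.4,0.4,0.4,0.4,0.4,0.4],"travel":[[0,0,0],[0,0,0],[0,0,0],[0,0,0],[0,0,0],[0,0,0],[0,0,0],[0,0,0],[0,0,0],[0,0,0]],"delta_rot":[[0,0,0],[0,0,0],[0,0,0],[0,0,0],[0,0,0],[0,0,0],[0,0,0],[0,0,0],[0,0,0],[0,0,0]]}' 20
python3 -c "
from h import *
o,R=st();print(o['width'])"
```

```text
t: 12.05
eef_pos: [0.5311, -0.1872, -0.0265]
tool_rot: [-0.0, -0.054, 0.999, 0.0]
ft_force: [-0.0, 0.3, -1.2]
width: 0.0473
0.047289522410801164
```

Widths of 47.3 mm at -26.5 and 42.1 mm at -14.5 follow the taper. Contact is therefore about 33–34 mm above the reported TCP, and I'll go 4.5 mm lower.

```bash
python3 -m jog '{"grip":[0.9,0.9,0.9,0.9,0.9,0.9,0.9,0.9],"travel":[[0,0,0],[0,0,0],[0,0,0],[0,0,0],[0,0,1.5],[0,0,1.5],[0,0,0],[0,0,0]],"delta_rot":[[0,0,0],[0,0,0],[0,0,0],[0,0,0],[0,0,0],[0,0,0],[0,0,0],[0,0,0]]}' 20
python3 -m jog '{"grip":[0.9,0.9,0.9],"travel":[[0,0,1],[0,0,0.5],[0,0,0]],"delta_rot":[[0,0,0],[0,0,0],[0,0,0]]}'
python3 -m jog '{"grip":[0.4,0.4,0.4,0.4,0.4,0.4,0.4,0.4,0.4,0.4],"travel":[[0,0,0],[0,0,0],[0,0,0],[0,0,0],[0,0,0],[0,0,0],[0,0,0],[0,0,0],[0,0,0],[0,0,0]],"delta_rot":[[0,0,0],[0,0,0],[0,0,0],[0,0,0],[0,0,0],[0,0,0],[0,0,0],[0,0,0],[0,0,0],[0,0,0]]}' 25
```

```text
t: 12.72
eef_pos: [0.5315, -0.1874, -0.0292]
tool_rot: [0.0, -0.054, 0.999, -0.0]
ft_force: [0.6, -0.8, 3.3]
width: 0.079
t: 12.97
eef_pos: [0.5315, -0.1875, -0.0293]
tool_rot: [0.0, -0.054, 0.999, -0.0]
ft_force: [-5.0, 1.5, 19.1]
width: 0.0787
t: 13.8
eef_pos: [0.5333, -0.1872, -0.0293]
tool_rot: [0.002, -0.054, 0.999, -0.0]
ft_force: [-0.3, 1.7, 14.0]
width: 0.0481
```

Table contact came at reported z = -0.0292, so true tip z is reported z + 0.029. This matches the image. Lifting now.

```bash
python3 -m jog '{"grip":[0.4,0.4,0.4,0.4,0.4,0.4],"travel":[[0,0,-2],[0,0,-4],[0,0,-8],[0,0,-10],[0,0,-10],[0,0,0]],"delta_rot":[[0,0,0],[0,0,0],[0,0,0],[0,0,0],[0,0,0],[0,0,0]]}' 30
python3 tip.py pics/tip7.png
```

```text
t: 14.3
eef_pos: [0.5327, -0.1875, 0.0056]
tool_rot: [0.002, -0.054, 0.999, -0.0]
ft_force: [0.4, 0.5, -1.0]
width: 0.0476
```

View pics/tip7.png

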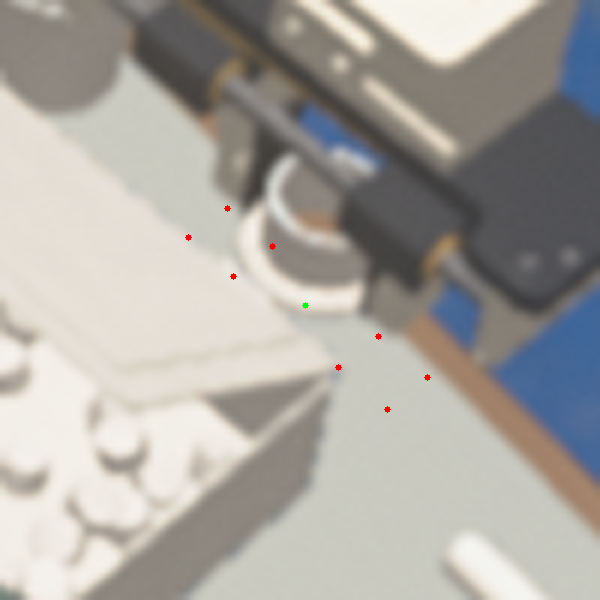

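```bash
python3 -m jog '{"grip":[0.4,0.4,0.4,0.4,0.4,0.4,0.4,0.4,0.4,0.4,0.4],"travel":[[0,0,-10],[0,0,-20],[0,0,-20],[0,0,-20],[0,0,-20],[0,0,-20],[0,0,-20],[0,0,-20],[0,0,-20],[0,0,-10],[0,0,0]],"delta_rot":[[0,0,0],[0,0,0],[0,0,0],[0,0,0],[0,0,0],[0,0,0],[0,0,0],[0,0,0],[0,0,0],[0,0,0],[0,0,0]]}' 30
python3 -c "
from h import *
goto(.410,.210,-.018,6)"
```

```text
t: 15.27
eef_pos: [0.5324, -0.1874, 0.1857]
tool_rot: [0.002, -0.054, 0.999, -0.0]
ft_force: [0.0, -0.4, -1.2]
width: 0.0477
t 15.27 pos [ 0.5324 -0.1874  0.1857] jaw 6.19 tiltvec [4.e-03 9.e-04 1.e+00] w 0.0477 j [ 0.01  0.18 -0.26  0.   -1.13 -1.47] F [ 0.  -0.4 -1.2]
shift mm [ 79.6 408.5 203. ]
rot about tool z options [np.float64(-3.138), np.float64(0.003), np.float64(-3.138)]
  shift after rot -3.138 [ -81.1 -408.2  203. ]
  shift after rot 0.003 [ 80.8 408.2 203. ]
```

```bash
python3 -m jog '{"grip":[0.4,0.4,0.4,0.4,0.4,0.4,0.4,0.4,0.4,0.4,0.4,0.4,0.4,0.4,0.4,0.4,0.4,0.4,0.4],"travel":[[2,12,0],[4,20,0],[5,25,0],[5,25,0],[5,25,0],[5,25,0],[5,25,0],[5,25,0],[5,25,0],[5,25,0],[5,25,0],[5,25,0],[5,25,0],[5,25,0],[5,25,0],[5,25,0],[4,20,0],[4,18,0],[2,13,0]],"delta_rot":[[0,0,0],[0,0,0],[0,0,0],[0,0,0],[0,0,0],[0,0,0],[0,0,0],[0,0,0],[0,0,0],[0,0,0],[0,0,0],[0,0,0],[0,0,0],[0,0,0],[0,0,0],[0,0,0],[0,0,0],[0,0,0],[0,0,0]]}' 30
python3 -m jog '{"grip":[0.4,0.4,0.4,0.4,0.4,0.4,0.4,0.4,0.4,0.4,0.4],"travel":[[0,0,0],[0,0,10],[0,0,20],[0,0,25],[0,0,25],[0,0,25],[0,0,25],[0,0,20],[0,0,10],[0,0,5],[0,0,0]],"delta_rot":[[0,0,0],[0,0,0],[0,0,0],[0,0,0],[0,0,0],[0,0,0],[0,0,0],[0,0,0],[0,0,0],[0,0,0],[0,0,0]]}' 30
python3 -c "
from h import *
goto(.410,.210,-.018,6)"; python3 tip.py pics/tip8.png
```

```text
t: 16.85
eef_pos: [0.3974, 0.2348, 0.1816]
tool_rot: [-0.001, -0.054, 0.999, -0.001]
ft_force: [1.2, -0.9, -1.9]
width: 0.0479
t: 17.77
eef_pos: [0.3984, 0.2321, 0.0164]
tool_rot: [-0.001, -0.053, 0.999, -0.001]
ft_force: [0.2, 1.0, -1.2]
width: 0.0476
t 17.77 pos [0.3984 0.2321 0.0164] jaw 6.11 tiltvec [-0.0023  0.0025  1.    ] w 0.0476 j [ 0.96  0.22 -0.68 -0.   -0.68 -2.42] F [ 0.2  1.  -1.2]
shift mm [ -9.3 -23.2  34.5]
rot about tool z options [np.float64(-3.14), np.float64(0.002), np.float64(-3.14)]
  shift after rot -3.14 [ 9.3 23.2 34.5]
  shift after rot 0.002 [ -9.3 -23.2  34.5]
```

View pics/tip8.png

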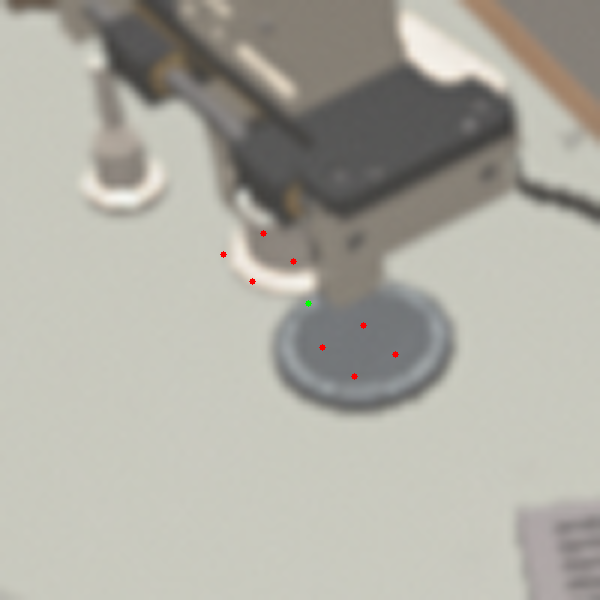

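I overshot by about 23 mm because my rows summed too far. Correcting that at this height.

```bash
python3 -m jog '{"grip":[0.4,0.4,0.4,0.4,0.4,0.4],"travel":[[-4,-10,0],[-3,-8,0],[-2,-5,0],[0,0,10],[0,0,10],[0,0,0]],"delta_rot":[[0,0,0],[0,0,0],[0,0,0],[0,0,0],[0,0,0],[0,0,0]]}' 30
python3 -c "
from h import *
goto(.410,.210,-.018,6)"; python3 tip.py pics/tip9.png
```

```text
t: 18.32
eef_pos: [0.4102, 0.2109, -0.0027]
tool_rot: [-0.0, -0.053, 0.999, -0.0]
ft_force: [-0.7, 0.3, -1.8]
width: 0.0476
t 18.32 pos [ 0.4102  0.2109 -0.0027] jaw 6.1 tiltvec [-1.e-03  6.e-04  1.e+00] w 0.0476 j [ 0.9   0.25 -0.7  -0.   -0.62 -2.37] F [-0.7  0.3 -1.8]
shift mm [ 0.3 -0.8 15.3]
rot about tool z options [np.float64(-3.14), np.float64(0.002), np.float64(-3.14)]
  shift after rot -3.14 [-0.3  0.8 15.3]
  shift after rot 0.002 [ 0.3 -0.8 15.3]
```

View pics/tip9.png

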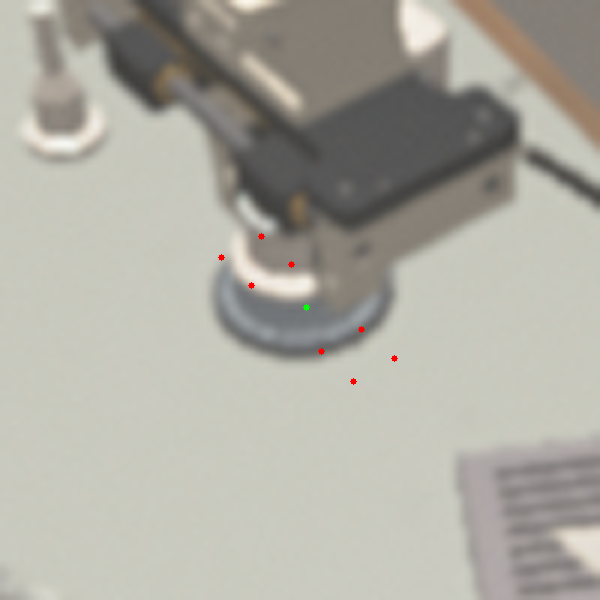

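```bash
python3 -m jog '{"grip":[0.4,0.4,0.4,0.4],"travel":[[0,-1,5],[0,0,4],[0,0,3],[0,0,0]],"delta_rot":[[0,0,0],[0,0,0],[0,0,0],[0,0,0]]}' 30
python3 -m jog '{"grip":[0.4,0.4,0.4],"travel":[[0,0,1],[0,0,1],[0,0,0]],"delta_rot":[[0,0,0],[0,0,0],[0,0,0]]}' 30
python3 tip.py pics/tip10.png
```

```text
t: 18.7
eef_pos: [0.4104, 0.2108, -0.0144]
tool_rot: [-0.0, -0.054, 0.999, -0.0]
ft_force: [-0.1, 0.6, -1.6]
width: 0.0476
t: 18.95
eef_pos: [0.4106, 0.2112, -0.016]
tool_rot: [-0.0, -0.054, 0.999, -0.0]
ft_force: [-0.0, -1.2, -1.0]
width: 0.0474
```

View pics/tip10.png

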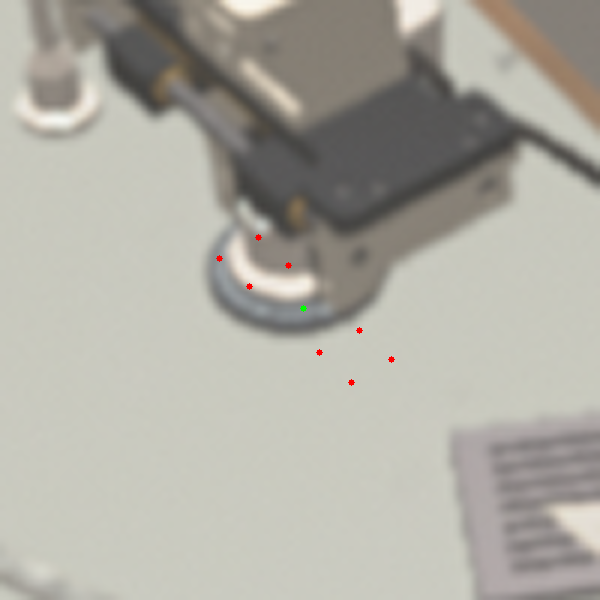

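```bash
python3 -m jog '{"grip":[0.4,0.4],"travel":[[0,-0.5,1],[0,0,0]],"delta_rot":[[0,0,0],[0,0,0]]}' 30
python3 -m jog '{"grip":[0.4,0.4],"travel":[[0,0,1],[0,0,0]],"delta_rot":[[0,0,0],[0,0,0]]}' 30
python3 -m jog '{"grip":[0.4,0.4],"travel":[[0,0,1],[0,0,0]],"delta_rot":[[0,0,0],[0,0,0]]}' 30
```

```text
t: 19.17
eef_pos: [0.4106, 0.2105, -0.017]
tool_rot: [-0.0, -0.054, 0.999, 0.0]
ft_force: [0.4, -0.7, -1.9]
width: 0.0474
t: 19.33
eef_pos: [0.4106, 0.2105, -0.018]
tool_rot: [-0.0, -0.054, 0.999, -0.0]
ft_force: [0.2, 0.2, -1.7]
width: 0.0476
t: 19.5
eef_pos: [0.4106, 0.2106, -0.0191]
tool_rot: [-0.0, -0.054, 0.999, -0.0]
ft_force: [0.2, -0.6, -1.7]
width: 0.048
```

```bash
python3 -m jog '{"grip":[0.4,0.4],"travel":[[0,0,0.5],[0,0,0]],"delta_rot":[[0,0,0],[0,0,0]]}' 30
python3 -m jog '{"grip":[0.8,0.8,0.8,0.8,0.8,0.8,0.8,0.8,0.8,0.8,0.8,0.8],"travel":[[0,0,0],[0,0,0],[0,0,0],[0,0,0],[0,0,-5],[0,0,-10],[0,0,-20],[0,0,-25],[0,0,-25],[0,0,-25],[0,0,-10],[0,0,0]],"delta_rot":[[0,0,0],[0,0,0],[0,0,0],[0,0,0],[0,0,0],[0,0,0],[0,0,0],[0,0,0],[0,0,0],[0,0,0],[0,0,0],[0,0,0]]}' 20
python3 -c "
from h import *
goto(.516,.087,.15,6)"
```

```text
t: 19.67
eef_pos: [0.4106, 0.2106, -0.0192]
tool_rot: [-0.0, -0.054, 0.999, -0.0]
ft_force: [-2.9, -1.6, 3.4]
width: 0.0474
t: 20.67
eef_pos: [0.4119, 0.2117, 0.1035]
tool_rot: [0.002, -0.054, 0.999, 0.002]
ft_force: [-0.2, 0.6, -0.6]
width: 0.0697
t 20.67 pos [0.4119 0.2117 0.1035] jaw 6.2 tiltvec [ 0.0039 -0.0032  1.    ] w 0.0697 j [ 0.9   0.09 -0.58  0.   -0.9  -2.37] F [-0.2  0.6 -0.6]
shift mm [ -90.3 -135.1  -46.5]
rot about tool z options [np.float64(-3.138), np.float64(0.003), np.float64(-3.138)]
  shift after rot -3.138 [ 90.7 134.7 -46.5]
  shift after rot 0.003 [ -90.7 -134.8  -46.5]
```

Ferrule released. Heading to the ring and checking the ferrule's position on the way.

```bash
python3 -m jog '{"grip":[0.9,0.9,0.9,0.9,0.9,0.9,0.9,0.9,0.9],"travel":[[-8,-12,0],[-14,-20,0],[-14,-21,0],[-14,-21,0],[-14,-21,0],[-12,-18,0],[-9,-14,0],[-5,-8,0],[0,0,0]],"delta_rot":[[0,0,0],[0,0,0],[0,0,0],[0,0,0],[0,0,0],[0,0,0],[0,0,0],[0,0,0],[0,0,0]]}' 20
python3 - <<'E'
from h import *
goto(.516,.087,-.026,6)
s=cams.get_image("scene"); t=cams.get_image("top")
cv2.imwrite("pics/s11.png",s["img"][:,:,::-1]); V=[]
for d in(s,t):
    X=(.408,.2104,.01); u=proj(d,X).astype(int); x0,y0=u-25; im=cv2.resize(d["img"][y0:y0+50,x0:x0+50,::-1],None,fx=8,fy=8,interpolation=cv2.INTER_CUBIC)
    for Z,D,c in ((.01,.07,(0,0,255)),(.012,.05,(0,255,0)),(.04,.038,(255,0,0))):
      for a in np.linspace(0,6.28,60):
        p=proj(d,(X[0]+D/2*np.cos(a),X[1]+D/2*np.sin(a),Z)); cv2.circle(im,tuple(int(v) for v in ((p-[x0,y0]+.5)*8)),1,c,-1)
    V.append(im)
cv2.imwrite("pics/f11.png",np.hstack(V))
E
```

```text
t: 21.42
eef_pos: [0.5149, 0.0846, 0.0997]
tool_rot: [-0.001, -0.053, 0.999, -0.0]
ft_force: [0.7, 0.0, 0.2]
width: 0.0787
t 21.42 pos [0.5149 0.0846 0.0997] jaw 6.06 tiltvec [-1.5e-03  7.0e-04  1.0e+00] w 0.0787 j [ 0.54  0.2  -0.46 -0.   -0.92 -2.  ] F [0.7 0.  0.2]
shift mm [ -1.6   2.3 125.7]
rot about tool z options [np.float64(-3.141), np.float64(0.001), np.float64(-3.141)]
  shift after rot -3.141 [  1.6  -2.3 125.7]
  shift after rot 0.001 [ -1.6   2.3 125.7]
```

View pics/f11.png

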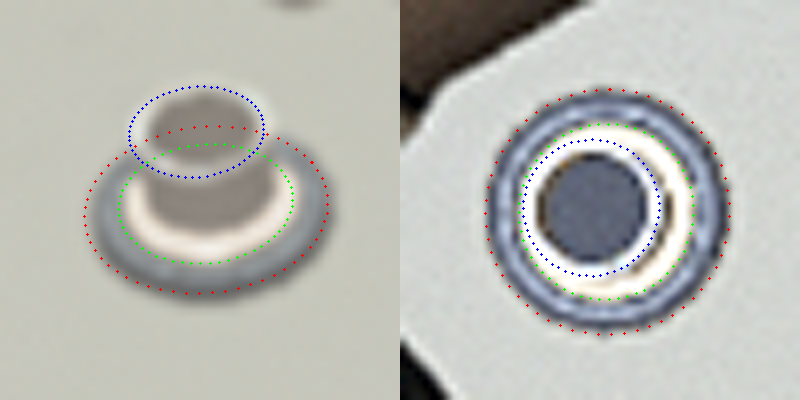

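View pics/s11.png

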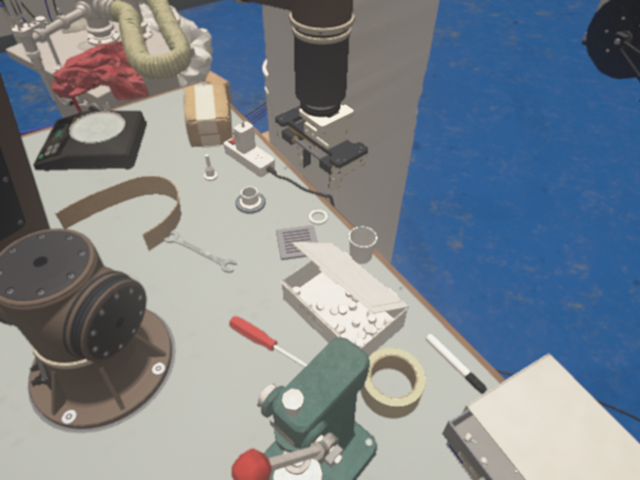

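The ferrule sits centred within about 1–2 mm in both views. Descending on the ring.

```bash
python3 -m jog '{"grip":[0.75,0.75,0.75,0.75,0.75,0.75,0.75,0.75,0.75],"travel":[[-1,2,10],[0,0,20],[0,0,25],[0,0,25],[0,0,20],[0,0,15],[0,0,6],[0,0,3],[0,0,0]],"delta_rot":[[0,0,0],[0,0,0],[0,0,0],[0,0,0],[0,0,0],[0,0,0],[0,0,0],[0,0,0],[0,0,0]]}' 20
python3 tip.py pics/tip12.png;python3 -c "
from h import *
goto(.516,.087,-.0275,6)"
```

```text
t: 22.27
eef_pos: [0.515, 0.0885, -0.0238]
tool_rot: [-0.0, -0.054, 0.999, -0.0]
ft_force: [1.5, -1.0, 0.5]
width: 0.0659
t 22.32 pos [ 0.5155  0.0887 -0.0231] jaw 6.22 tiltvec [ 3.e-04 -1.e-04  1.e+00] w 0.0657 j [ 0.55  0.37 -0.58  0.   -0.62 -2.01] F [-0.1 -0.2 -0.1]
shift mm [-0.3 -1.7  4.4]
rot about tool z options [np.float64(-3.138), np.float64(0.004), np.float64(-3.138)]
  shift after rot -3.138 [0.3 1.7 4.4]
  shift after rot 0.004 [-0.3 -1.7  4.4]
```

View pics/tip12.png

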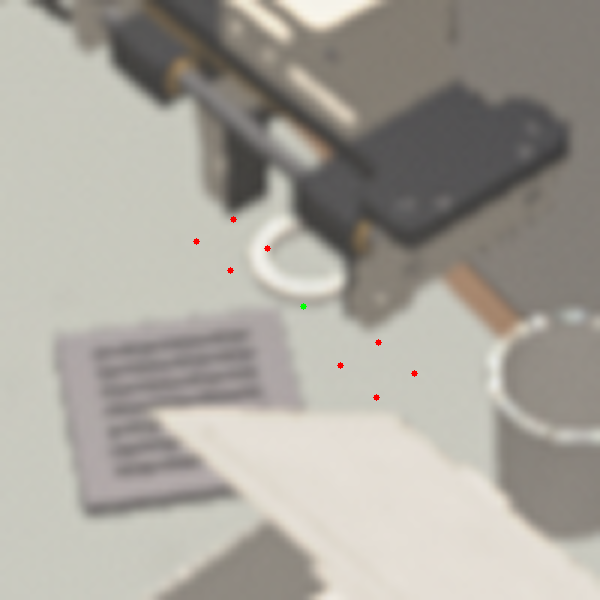

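```bash
python3 -m jog '{"grip":[0.75,0.75,0.75,0.75],"travel":[[0,-1.5,2],[0,0,2],[0,0,1.2],[0,0,0]],"delta_rot":[[0,0,0],[0,0,0],[0,0,0],[0,0,0]]}' 15
python3 -m jog '{"grip":[0.4,0.4,0.4,0.4,0.4,0.4,0.4,0.4],"travel":[[0,0,0],[0,0,0],[0,0,0],[0,0,0],[0,0,0],[0,0,0],[0,0,0],[0,0,0]],"delta_rot":[[0,0,0],[0,0,0],[0,0,0],[0,0,0],[0,0,0],[0,0,0],[0,0,0],[0,0,0]]}' 15
```

```text
t: 22.65
eef_pos: [0.5157, 0.0867, -0.0284]
tool_rot: [0.0, -0.054, 0.999, 0.0]
ft_force: [-1.0, -0.2, 0.1]
width: 0.0657
t: 23.32
eef_pos: [0.5156, 0.0867, -0.0286]
tool_rot: [0.0, -0.054, 0.999, -0.0]
ft_force: [-0.2, 0.2, 0.8]
width: 0.0398
```

Width reads 39.8 mm on a 43 mm ring. The ferrule readings were about 2.5–3 mm low too, so this looks like a reading bias. Lifting and checking.

```bash
python3 -m jog '{"grip":[0.4,0.4,0.4,0.4,0.4,0.4,0.4,0.4,0.4],"travel":[[0,0,-3],[0,0,-8],[0,0,-15],[0,0,-20],[0,0,-20],[0,0,-20],[0,0,-20],[0,0,-14],[0,0,0]],"delta_rot":[[0,0,0],[0,0,0],[0,0,0],[0,0,0],[0,0,0],[0,0,0],[0,0,0],[0,0,0],[0,0,0]]}' 15
python3 tip.py pics/tip13.png;python3 -c "
from h import *
goto(.411,.2106,.02,6)"
```

```text
t: 24.07
eef_pos: [0.5175, 0.0875, 0.0953]
tool_rot: [0.003, -0.054, 0.999, 0.001]
ft_force: [0.5, 0.7, 0.1]
width: 0.0398
t 24.12 pos [0.5167 0.0872 0.0936] jaw 6.18 tiltvec [ 0.0038 -0.0016  1.    ] w 0.04 j [ 0.54  0.2  -0.46  0.   -0.9  -2.01] F [ 0.8 -0.  -0.6]
shift mm [ 92.  133.9  73.5]
rot about tool z options [np.float64(-3.138), np.float64(0.003), np.float64(-3.138)]
  shift after rot -3.138 [ -92.5 -133.6   73.5]
  shift after rot 0.003 [ 92.4 133.6  73.5]
```

View pics/tip13.png

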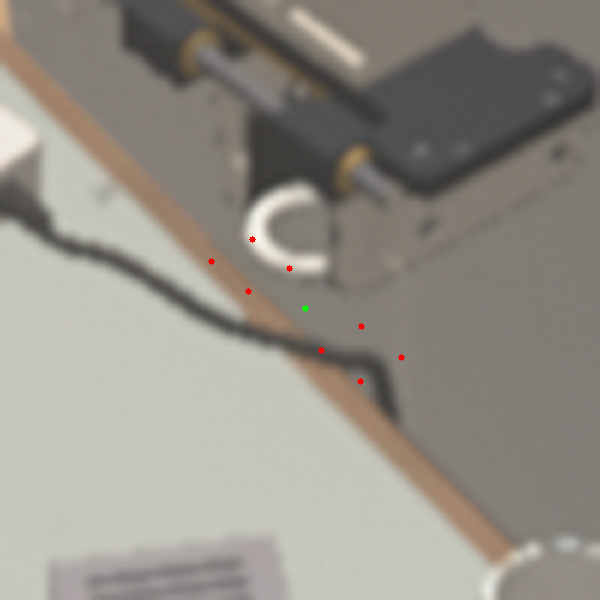

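```bash
cat > ov.py <<'E'
from h import *
import sys
# usage: ov.py out dz D dx1 dx2 ..
out=sys.argv[1]; dz=float(sys.argv[2]); D=float(sys.argv[3]); V=[]
o,R=st(); p=o["eef_pos"]
for n in("scene","top"):
    d=cams.get_image(n); u=proj(d,p+[0,0,dz]); x0,y0=(u-25).astype(int); im=cv2.resize(d["img"][y0:y0+50,x0:x0+50,::-1],None,fx=8,fy=8,interpolation=cv2.INTER_CUBIC)
    for dx,c in zip(map(float,sys.argv[4:]),((0,0,255),(0,200,0),(255,0,0))):
      for a in np.linspace(0,6.28,80):
        q=proj(d,p+[dx+D/2*np.cos(a),D/2*np.sin(a),dz]); cv2.circle(im,tuple(int(v) for v in ((q-[x0,y0]+.5)*8)),1,c,-1)
    V.append(im)
cv2.imwrite(out,np.hstack(V))
E
python3 ov.py pics/o14.png 0.036 .043 0 -.004 -.008
```

```text
(no output)
```

View pics/o14.png

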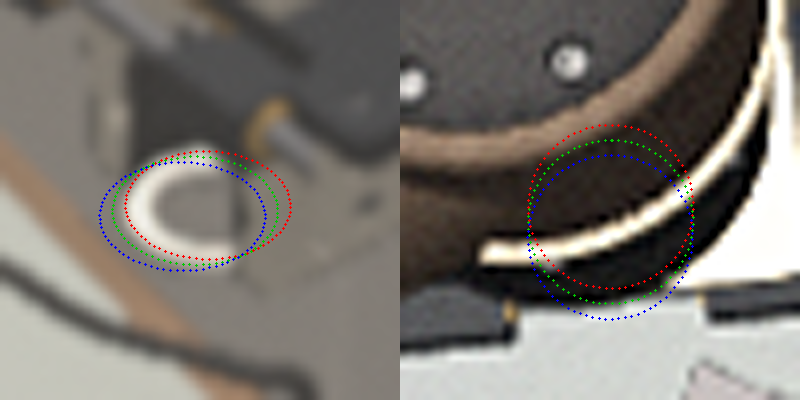

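```bash
python3 -m jog '{"grip":[0.4,0.4,0.4,0.4,0.4,0.4,0.4,0.4,0.4,0.4],"travel":[[6,9,0],[12,17,0],[14,20,0],[14,20,0],[14,20,0],[13,19,0],[10,15,0],[6,9,0],[3,5,0],[0,0,0]],"delta_rot":[[0,0,0],[0,0,0],[0,0,0],[0,0,0],[0,0,0],[0,0,0],[0,0,0],[0,0,0],[0,0,0],[0,0,0]]}' 15
python3 -m jog '{"grip":[0.4,0.4,0.4,0.4,0.4,0.4],"travel":[[0,0,10],[0,0,20],[0,0,20],[0,0,15],[0,0,5],[0,0,0]],"delta_rot":[[0,0,0],[0,0,0],[0,0,0],[0,0,0],[0,0,0],[0,0,0]]}' 15
python3 -c "
from h import *
goto(.411,.2106,.0115,6)";python3 ov.py pics/o15.png 0.036 .043 -.002; python3 tip.py pics/tip15.png
```

```text
t: 25.05
eef_pos: [0.4087, 0.2105, 0.0908]
tool_rot: [-0.0, -0.055, 0.999, -0.0]
ft_force: [-0.4, -0.3, -0.4]
width: 0.0399
t: 25.55
eef_pos: [0.4091, 0.2086, 0.02]
tool_rot: [-0.001, -0.053, 0.999, -0.001]
ft_force: [-0.2, 0.6, 0.1]
width: 0.0398
t 25.55 pos [0.4091 0.2086 0.02  ] jaw 6.13 tiltvec [-0.0026  0.0025  1.    ] w 0.0398 j [ 0.9   0.21 -0.68 -0.   -0.69 -2.37] F [-0.2  0.6  0.1]
shift mm [-2.1  1.8  8.5]
rot about tool z options [np.float64(-3.139), np.float64(0.002), np.float64(-3.139)]
  shift after rot -3.139 [ 2.1 -1.8  8.5]
  shift after rot 0.002 [-2.1  1.8  8.5]
```

View pics/tip15.png

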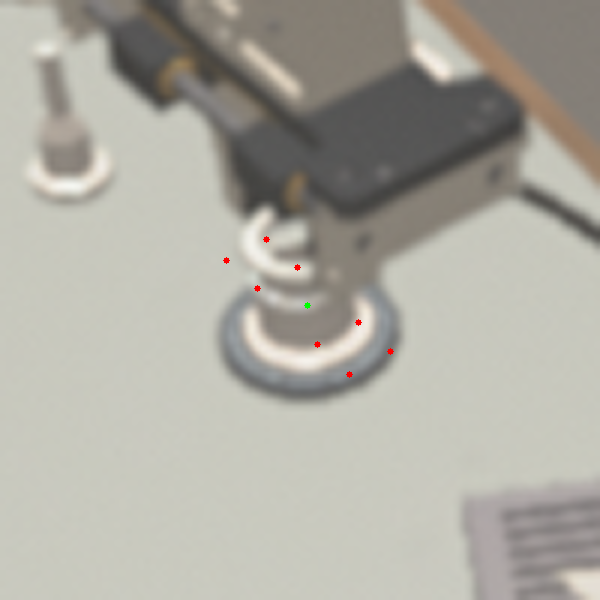

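```bash
python3 -m jog '{"grip":[0.4,0.4,0.4,0.4],"travel":[[-2,1.5,2],[0,0,3],[0,0,1],[0,0,0]],"delta_rot":[[0,0,0],[0,0,0],[0,0,0],[0,0,0]]}' 15
python3 -m jog '{"grip":[0.4,0.4],"travel":[[0,0,1.5],[0,0,0]],"delta_rot":[[0,0,0],[0,0,0]]}' 15
python3 -m jog '{"grip":[0.4,0.4],"travel":[[0,0,1],[0,0,0]],"delta_rot":[[0,0,0],[0,0,0]]}' 15
```

```text
t: 26.03
eef_pos: [0.4115, 0.2116, 0.0153]
tool_rot: [-0.0, -0.054, 0.999, 0.0]
ft_force: [-0.1, 0.5, -0.1]
width: 0.0398
t: 26.2
eef_pos: [0.4115, 0.2117, 0.0137]
tool_rot: [-0.0, -0.054, 0.999, -0.0]
ft_force: [-0.7, -0.6, -0.3]
width: 0.0397
t: 26.37
eef_pos: [0.4115, 0.2117, 0.0128]
tool_rot: [-0.0, -0.054, 0.999, -0.0]
ft_force: [0.8, 0.9, -0.3]
width: 0.0403
```

```bash
python3 -m jog '{"grip":[0.4,0.4],"travel":[[0,-1,0.7],[0,0,0]],"delta_rot":[[0,0,0],[0,0,0]]}' 15
python3 -m jog '{"grip":[0.4,0.4],"travel":[[0,0,0.7],[0,0,0]],"delta_rot":[[0,0,0],[0,0,0]]}' 15
python3 -m jog '{"grip":[0.4,0.4],"travel":[[0,0,0.7],[0,0,0]],"delta_rot":[[0,0,0],[0,0,0]]}' 15
```

```text
t: 26.53
eef_pos: [0.4116, 0.2105, 0.0121]
tool_rot: [-0.0, -0.054, 0.999, -0.0]
ft_force: [0.1, -0.6, -0.6]
width: 0.0399
t: 26.7
eef_pos: [0.4117, 0.2107, 0.0115]
tool_rot: [0.0, -0.054, 0.999, 0.0]
ft_force: [0.3, -0.1, 0.1]
width: 0.0398
t: 26.87
eef_pos: [0.4118, 0.2107, 0.0113]
tool_rot: [0.0, -0.054, 0.999, -0.0]
ft_force: [-3.0, -0.9, 8.4]
width: 0.0401
```

Contact, with 8 N upward. Releasing, lifting, and moving toward the nozzle.

```bash
python3 -m jog '{"grip":[0.7,0.7,0.7,0.7,0.7,0.7,0.7,0.7,0.7,0.7,0.7,0.7],"travel":[[0,0,0],[0,0,0],[0,0,0],[0,0,0],[0,0,-5],[0,0,-10],[0,0,-20],[0,0,-25],[0,0,-25],[0,0,-15],[0,0,-5],[0,0,0]],"delta_rot":[[0,0,0],[0,0,0],[0,0,0],[0,0,0],[0,0,0],[0,0,0],[0,0,0],[0,0,0],[0,0,0],[0,0,0],[0,0,0],[0,0,0]]}' 15
python3 -c "
from h import *
goto(.3766,.3516,-.012,6)"
```

```text
t: 27.87
eef_pos: [0.4123, 0.2114, 0.1173]
tool_rot: [0.001, -0.054, 0.999, 0.001]
ft_force: [0.4, 0.3, 0.3]
width: 0.0615
t 27.87 pos [0.4123 0.2114 0.1173] jaw 6.18 tiltvec [ 0.0023 -0.0021  1.    ] w 0.0615 j [ 0.9   0.08 -0.55  0.   -0.94 -2.36] F [0.4 0.3 0.3]
shift mm [ 20.6 142.9 129.5]
rot about tool z options [np.float64(-3.138), np.float64(0.003), np.float64(-3.138)]
  shift after rot -3.138 [ -21.2 -142.9  129.5]
  shift after rot 0.003 [ 21.1 142.9 129.5]
```

```bash
python3 -m jog '{"grip":[0.7,0.7,0.7,0.7,0.7,0.7,0.7,0.7,0.7,0.7,0.7],"travel":[[1,9,0],[2,17,0],[3,20,0],[3,20,0],[3,20,0],[3,19,0],[2,16,0],[2,12,0],[1,7,0],[1,3,0],[0,0,0]],"delta_rot":[[0,0,0],[0,0,0],[0,0,0],[0,0,0],[0,0,0],[0,0,0],[0,0,0],[0,0,0],[0,0,0],[0,0,0],[0,0,0]]}' 15
python3 - <<'E'
from det import *
goto(.3766,.3516,-.012,6)
s=cams.get_image("scene"); t=cams.get_image("top"); V=[]
for d in(s,t):
    X=(.4085,.2105,.04); u=proj(d,X).astype(int); x0,y0=u-25; im=cv2.resize(d["img"][y0:y0+50,x0:x0+50,::-1],None,fx=8,fy=8,interpolation=cv2.INTER_CUBIC)
    for Z,D,c in ((.01,.07,(0,0,255)),(.012,.05,(0,255,0)),(.048,.043,(255,0,0))):
      for a in np.linspace(0,6.28,60):
        p=proj(d,(X[0]+D/2*np.cos(a),X[1]+D/2*np.sin(a),Z)); cv2.circle(im,tuple(int(v) for v in ((p-[x0,y0]+.5)*8)),1,c,-1)
    V.append(im)
cv2.imwrite("pics/f16.png",np.hstack(V)); cv2.imwrite("pics/s16.png",s["img"][:,:,::-1])
E
```

```text
t: 28.78
eef_pos: [0.3751, 0.3507, 0.1154]
tool_rot: [-0.0, -0.054, 0.999, -0.0]
ft_force: [0.1, -0.2, 0.0]
width: 0.0612
t 28.78 pos [0.3751 0.3507 0.1154] jaw 6.2 tiltvec [-5.e-04  7.e-04  1.e+00] w 0.0612 j [ 1.13  0.17 -0.45 -0.   -0.95 -2.6 ] F [ 0.1 -0.2  0. ]
shift mm [ -1.7   0.8 127.4]
rot about tool z options [np.float64(-3.138), np.float64(0.004), np.float64(-3.138)]
  shift after rot -3.138 [  1.7  -0.8 127.4]
  shift after rot 0.004 [ -1.7   0.8 127.4]
```

View pics/f16.png

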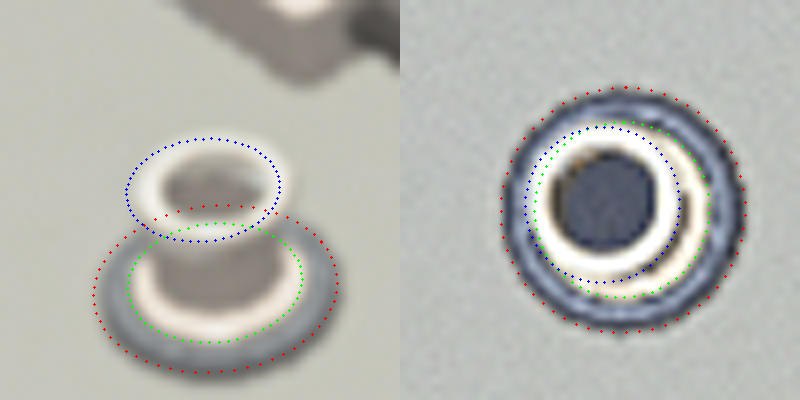

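View pics/s16.png

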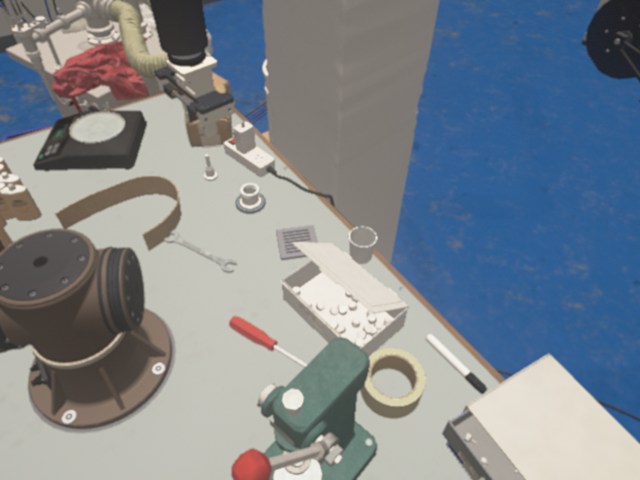

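The ring is on the ferrule and centred. Descending on the nozzle body.

```bash
python3 -m jog '{"grip":[0.7,0.7,0.7,0.7,0.7,0.7,0.7,0.7],"travel":[[-1.5,0.8,10],[0,0,20],[0,0,20],[0,0,20],[0,0,15],[0,0,5],[0,0,0],[0,0,0]],"delta_rot":[[0,0,0],[0,0,0],[0,0,0],[0,0,0],[0,0,0],[0,0,0],[0,0,0],[0,0,0]]}' 15
python3 tip.py pics/tip17.png; python3 -c "
from h import *
goto(.3766,.3516,-.015,6)"
```

```text
t: 29.55
eef_pos: [0.3771, 0.3514, 0.0259]
tool_rot: [0.0, -0.054, 0.999, -0.0]
ft_force: [-0.4, 0.6, 0.1]
width: 0.0613
t 29.6 pos [0.3772 0.3519 0.0264] jaw 6.17 tiltvec [ 7.e-04 -7.e-04  1.e+00] w 0.0616 j [ 1.13  0.28 -0.55  0.   -0.74 -2.6 ] F [ 0.2  0.4 -0.7]
shift mm [ 0.7 -0.2 41.4]
rot about tool z options [np.float64(-3.139), np.float64(0.003), np.float64(-3.139)]
  shift after rot -3.139 [-0.7  0.2 41.4]
  shift after rot 0.003 [ 0.7 -0.2 41.4]
```

View pics/tip17.png

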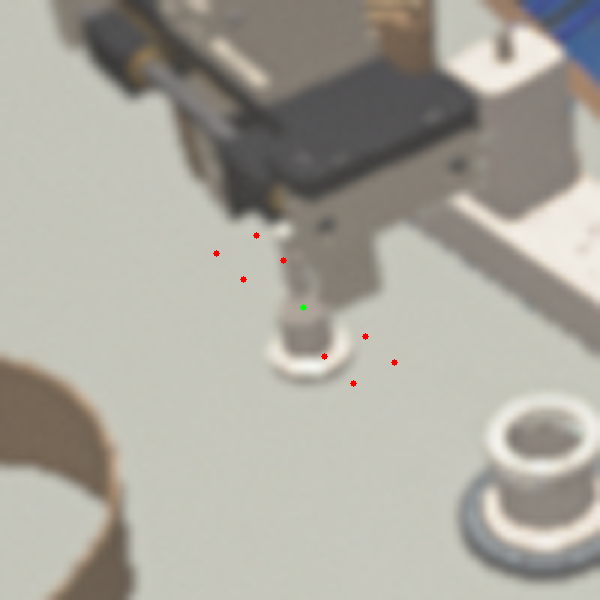

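```bash
python3 -m jog '{"grip":[0.7,0.7,0.7,0.7,0.7],"travel":[[0,0,12],[0,0,14],[0,0,10],[0,0,5],[0,0,0]],"delta_rot":[[0,0,0],[0,0,0],[0,0,0],[0,0,0],[0,0,0]]}' 15
python3 -m jog '{"grip":[0.2,0.2,0.15,0.15,0.15,0.15,0.15,0.15,0.15,0.15],"travel":[[0,0,0],[0,0,0],[0,0,0],[0,0,0],[0,0,0],[0,0,0],[0,0,0],[0,0,0],[0,0,0],[0,0,0]],"delta_rot":[[0,0,0],[0,0,0],[0,0,0],[0,0,0],[0,0,0],[0,0,0],[0,0,0],[0,0,0],[0,0,0],[0,0,0]]}' 20
python3 tip.py pics/tip18.png
```

```text
t: 30.02
eef_pos: [0.3766, 0.3512, -0.0158]
tool_rot: [-0.0, -0.054, 0.999, -0.0]
ft_force: [0.2, -0.4, -0.2]
width: 0.0616
t: 30.85
eef_pos: [0.3768, 0.3517, -0.0151]
tool_rot: [0.0, -0.054, 0.999, 0.0]
ft_force: [-0.1, -0.2, 1.4]
width: 0.0194
```

View pics/tip18.png

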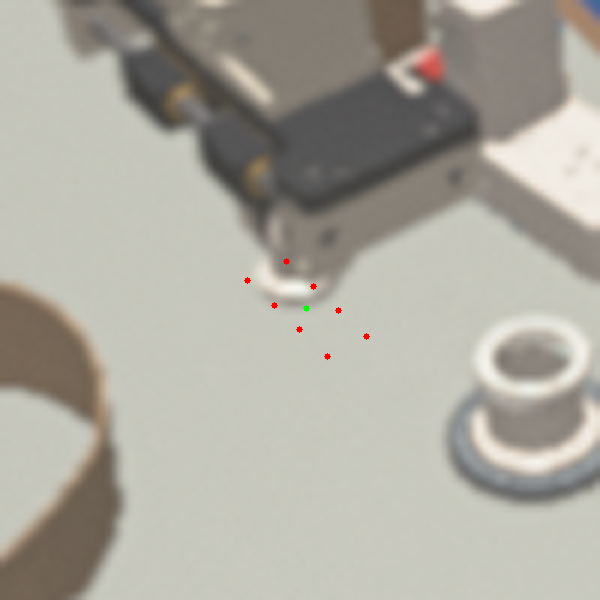

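Gripped the nozzle body at 19.4 mm, consistent with 22 mm minus the bias. Lifting.

```bash
python3 -m jog '{"grip":[0.15,0.15,0.15,0.15,0.15,0.15,0.15,0.15,0.15],"travel":[[0,0,-4],[0,0,-10],[0,0,-18],[0,0,-20],[0,0,-20],[0,0,-15],[0,0,-5],[0,0,0],[0,0,0]],"delta_rot":[[0,0,0],[0,0,0],[0,0,0],[0,0,0],[0,0,0],[0,0,0],[0,0,0],[0,0,0],[0,0,0]]}' 25
python3 -c "
from h import *
goto(.411,.2106,.033,6)"; python3 ov.py pics/o19.png .0171 .032 0 -.003
```

```text
t: 31.65
eef_pos: [0.3766, 0.3514, 0.0767]
tool_rot: [-0.0, -0.054, 0.999, 0.0]
ft_force: [-0.1, -0.4, -1.1]
width: 0.0191
t 31.65 pos [0.3766 0.3514 0.0767] jaw 6.16 tiltvec [-1.e-04 -4.e-04  1.e+00] w 0.0191 j [ 1.13  0.21 -0.5  -0.   -0.86 -2.6 ] F [-0.1 -0.4 -1.1]
shift mm [ -19.1 -143.7   43.6]
rot about tool z options [np.float64(-3.139), np.float64(0.003), np.float64(-3.139)]
  shift after rot -3.139 [ 19.5 143.6  43.6]
  shift after rot 0.003 [ -19.6 -143.6   43.6]
```

View pics/o19.png

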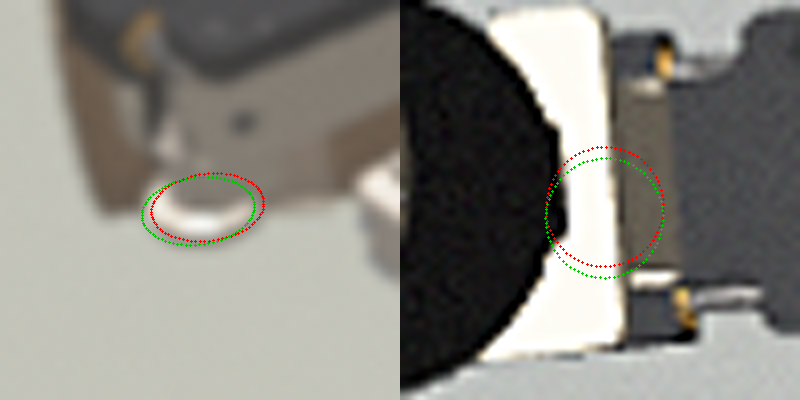

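```bash
python3 -m jog '{"grip":[0.15,0.15,0.15,0.15,0.15,0.15,0.15,0.15,0.15,0.15,0.15,0.15,0.15],"travel":[[-1,-7,0],[-2,-13,0],[-2,-17,0],[-3,-18,0],[-3,-18,0],[-2,-18,0],[-2,-17,0],[-2,-14,0],[-1,-11,0],[-1,-7,0],[0,-3,0],[0,0,0],[0,0,0]],"delta_rot":[[0,0,0],[0,0,0],[0,0,0],[0,0,0],[0,0,0],[0,0,0],[0,0,0],[0,0,0],[0,0,0],[0,0,0],[0,0,0],[0,0,0],[0,0,0]]}' 25
python3 -c "
from h import *
goto(.411,.2106,.033,6)"
```

```text
t: 32.83
eef_pos: [0.4112, 0.2116, 0.0768]
tool_rot: [0.0, -0.054, 0.999, 0.0]
ft_force: [0.8, 0.7, -0.8]
width: 0.019
t 32.83 pos [0.4112 0.2116 0.0768] jaw 6.16 tiltvec [ 2.e-04 -2.e-04  1.e+00] w 0.019 j [ 0.9   0.13 -0.61  0.   -0.83 -2.37] F [ 0.8  0.7 -0.8]
shift mm [ 0.3 -1.  43.8]
rot about tool z options [np.float64(-3.139), np.float64(0.003), np.float64(-3.139)]
  shift after rot -3.139 [-0.3  1.  43.8]
  shift after rot 0.003 [ 0.3 -1.  43.8]
```

```bash
python3 -m jog '{"grip":[0.15,0.15,0.15,0.15,0.15,0.15,0.15],"travel":[[0,-1,6],[0,0,10],[0,0,10],[0,0,8],[0,0,4],[0,0,0],[0,0,0]],"delta_rot":[[0,0,0],[0,0,0],[0,0,0],[0,0,0],[0,0,0],[0,0,0],[0,0,0]]}' 25
python3 tip.py pics/tip20.png
```

```text
t: 33.42
eef_pos: [0.4111, 0.2106, 0.0386]
tool_rot: [-0.0, -0.054, 0.999, -0.0]
ft_force: [0.2, 0.2, -0.7]
width: 0.0188
```

View pics/tip20.png

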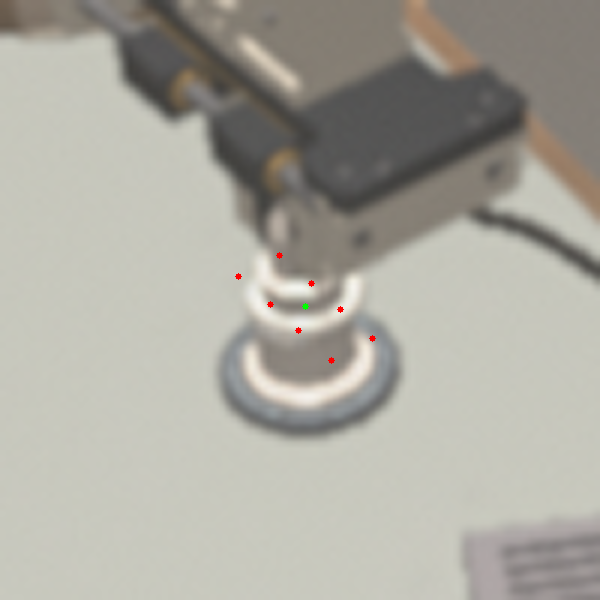

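The nozzle flange is centred above the ring. Lowering the last 5 mm.

```bash
python3 -m jog '{"grip":[0.15,0.15,0.15,0.15],"travel":[[0,0,2],[0,0,1.5],[0,0,1],[0,0,0]],"delta_rot":[[0,0,0],[0,0,0],[0,0,0],[0,0,0]]}' 25
python3 -m jog '{"grip":[0.15,0.15],"travel":[[0,0,0.7],[0,0,0]],"delta_rot":[[0,0,0],[0,0,0]]}' 25
python3 -m jog '{"grip":[0.15,0.15],"travel":[[0,0,0.7],[0,0,0]],"delta_rot":[[0,0,0],[0,0,0]]}' 25
```

```text
t: 33.8
eef_pos: [0.4111, 0.2104, 0.0342]
tool_rot: [-0.0, -0.054, 0.999, 0.0]
ft_force: [0.5, 0.9, -0.8]
width: 0.0189
t: 33.97
eef_pos: [0.4112, 0.2104, 0.0336]
tool_rot: [0.0, -0.054, 0.999, 0.0]
ft_force: [-1.6, 0.2, -0.8]
width: 0.0189
t: 34.13
eef_pos: [0.4113, 0.2105, 0.0332]
tool_rot: [0.0, -0.054, 0.999, -0.0]
ft_force: [-2.2, 0.1, 4.9]
width: 0.0193
```

```bash
python3 -m jog '{"grip":[0.25,0.35,0.5,0.5,0.5,0.5,0.5,0.5,0.5,0.5,0.5,0.5,0.5,0.5],"travel":[[0,0,0],[0,0,0],[0,0,0],[0,0,0],[0,0,0],[0,0,-5],[0,0,-10],[0,0,-20],[0,0,-25],[0,0,-25],[0,0,-20],[0,0,-10],[0,0,0],[0,0,0]],"delta_rot":[[0,0,0],[0,0,0],[0,0,0],[0,0,0],[0,0,0],[0,0,0],[0,0,0],[0,0,0],[0,0,0],[0,0,0],[0,0,0],[0,0,0],[0,0,0],[0,0,0]]}' 15
python3 - <<'E'
from det import *
goto(.5275,-.0563,.15,0)
s=cams.get_image("scene"); V=[]
X=(.4085,.2105,.06); u=proj(s,X).astype(int); x0,y0=u-30; im=cv2.resize(s["img"][y0:y0+60,x0:x0+60,::-1],None,fx=8,fy=8,interpolation=cv2.INTER_CUBIC)
for Z,D,c in ((.01,.07,(0,0,255)),(.048,.043,(255,0,0)),(.058,.032,(0,200,0)),(.115,.01,(0,0,255))):
      for a in np.linspace(0,6.28,60):
        p=proj(s,(X[0]+D/2*np.cos(a),X[1]+D/2*np.sin(a),Z)); cv2.circle(im,tuple(int(v) for v in ((p-[x0,y0]+.5)*8)),1,c,-1)
cv2.imwrite("pics/f21.png",im)
E
```

```text
t: 35.3
eef_pos: [0.411, 0.2105, 0.1478]
tool_rot: [0.0, -0.054, 0.999, 0.0]
ft_force: [-0.3, 0.3, -0.8]
width: 0.0439
t 35.3 pos [0.411  0.2105 0.1478] jaw 6.16 tiltvec [ 3.e-04 -9.e-04  1.e+00] w 0.0439 j [ 0.9   0.04 -0.51 -0.   -1.01 -2.36] F [-0.3  0.3 -0.8]
shift mm [ -87.2 -277.8   -2.4]
rot about tool z options [np.float64(-3.034), np.float64(0.108), np.float64(-3.034)]
  shift after rot -3.034 [116.5 266.8  -2.4]
  shift after rot 0.108 [-116.6 -266.8   -2.4]
```

View pics/f21.png

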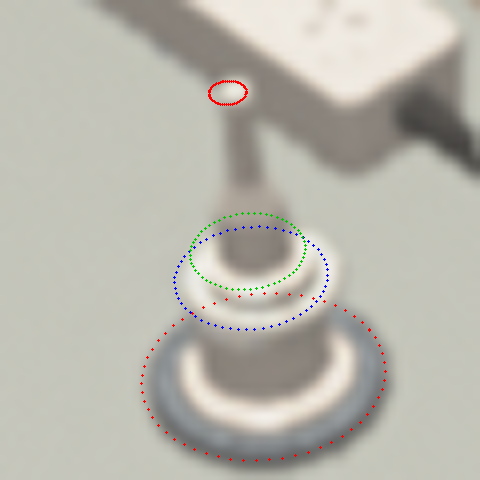

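The stack is upright and centred. Moving to the cup.

```bash
python3 -m jog '{"grip":[0.5,0.5,0.95,0.95,0.95,0.95,0.95,0.95,0.95,0.95,0.95,0.95,0.95,0.95,0.95,0.95],"travel":[[-3,-10,0],[-6,-18,0],[-7,-23,0],[-7,-23,0],[-7,-23,0],[-7,-23,0],[-7,-23,0],[-7,-23,0],[-7,-23,0],[-7,-23,0],[-7,-23,0],[-7,-20,0],[-5,-14,0],[-3,-8,0],[0,0,0],[0,0,0]],"delta_rot":[[0,0,0],[0,0,0],[0,0,0],[0,0,0],[0,0,0],[0,0,0],[0,0,0],[0,0,0],[0,0,0],[0,0,0],[0,0,0],[0,0,0],[0,0,0],[0,0,0],[0,0,0],[0,0,0]]}' 15
python3 - <<'E'
from h import *
goto(.5275,-.0563,-.011,6)
for n in("scene","top"):
    d=cams.get_image(n); cv2.imwrite(f"pics/{n}22.png",d["img"][:,:,::-1])
t=d; X=(.4085,.2105,.06); u=proj(t,X).astype(int); x0,y0=u-25; im=cv2.resize(t["img"][y0:y0+50,x0:x0+50,::-1],None,fx=8,fy=8,interpolation=cv2.INTER_CUBIC)
for Z,D,c in ((.01,.07,(0,0,255)),(.048,.043,(255,0,0)),(.058,.032,(0,200,0)),(.115,.01,(0,0,255))):
      for a in np.linspace(0,6.28,60):
        p=proj(t,(X[0]+D/2*np.cos(a),X[1]+D/2*np.sin(a),Z)); cv2.circle(im,tuple(int(v) for v in ((p-[x0,y0]+.5)*8)),1,c,-1)
cv2.imwrite("pics/f22.png",im)
E
```

```text
t: 36.68
eef_pos: [0.5268, -0.0561, 0.1468]
tool_rot: [-0.001, -0.053, 0.999, -0.0]
ft_force: [0.7, 0.3, 1.0]
width: 0.0834
t 36.68 pos [ 0.5268 -0.0561  0.1468] jaw 6.1 tiltvec [-1.9e-03  1.0e-04  1.0e+00] w 0.0834 j [ 0.26  0.16 -0.38 -0.   -1.03 -1.73] F [0.7 0.3 1. ]
shift mm [ -0.9  -0.3 157.8]
rot about tool z options [np.float64(-3.14), np.float64(0.002), np.float64(-3.14)]
  shift after rot -3.14 [  0.9   0.3 157.8]
  shift after rot 0.002 [ -0.9  -0.3 157.8]
```

View pics/f22.png

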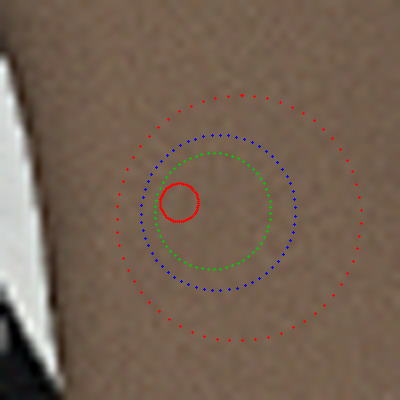

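View pics/scene22.png

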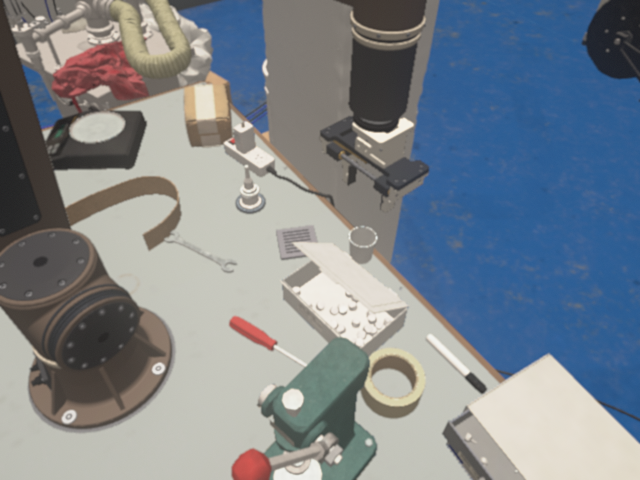

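```bash
python3 -m jog '{"grip":[0.95,0.95,0.95,0.95,0.95,0.95,0.95,0.95],"travel":[[-0.8,0,10],[0,0,20],[0,0,20],[0,0,20],[0,0,15],[0,0,5],[0,0,0],[0,0,0]],"delta_rot":[[0,0,0],[0,0,0],[0,0,0],[0,0,0],[0,0,0],[0,0,0],[0,0,0],[0,0,0]]}' 15
python3 tip.py pics/tip23.png; python3 -c "
from h import *
goto(.5275,-.0563,-.013,6)"
```

```text
t: 37.45
eef_pos: [0.5285, -0.0551, 0.0581]
tool_rot: [0.0, -0.054, 0.999, -0.0]
ft_force: [-0.1, -0.5, 0.7]
width: 0.0833
t 37.5 pos [ 0.5289 -0.0552  0.0586] jaw 6.22 tiltvec [1.2e-03 1.0e-04 1.0e+00] w 0.0833 j [ 0.27  0.26 -0.48  0.   -0.83 -1.73] F [ 0.1 -0.4  0.2]
shift mm [ 1.6 -1.  71.6]
rot about tool z options [np.float64(-3.138), np.float64(0.004), np.float64(-3.138)]
  shift after rot -3.138 [-1.6  1.  71.6]
  shift after rot 0.004 [ 1.6 -1.  71.6]
```

View pics/tip23.png

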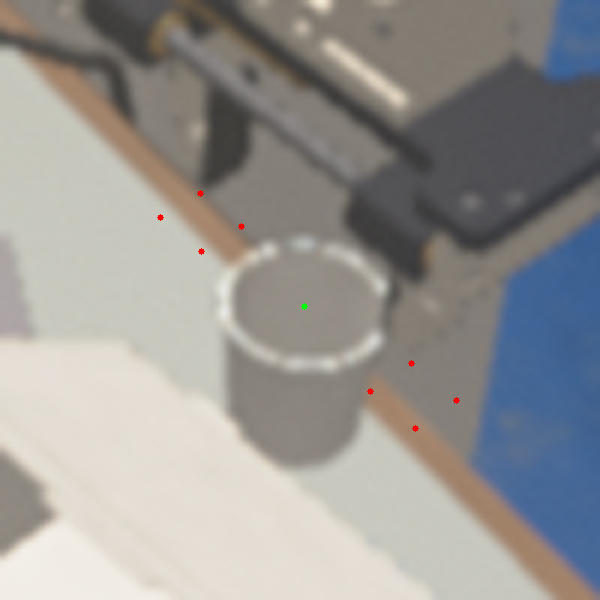

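```bash
python3 -m jog '{"grip":[0.95,0.95,0.95,0.95,0.95,0.95,0.95],"travel":[[0,-1,10],[0,0,15],[0,0,15],[0,0,15],[0,0,11],[0,0,5],[0,0,0]],"delta_rot":[[0,0,0],[0,0,0],[0,0,0],[0,0,0],[0,0,0],[0,0,0],[0,0,0]]}' 10
python3 -m jog '{"grip":[0.5,0.5,0.5,0.5,0.5,0.5,0.5,0.5],"travel":[[0,0,0],[0,0,0],[0,0,0],[0,0,0],[0,0,0],[0,0,0],[0,0,0],[0,0,0]],"delta_rot":[[0,0,0],[0,0,0],[0,0,0],[0,0,0],[0,0,0],[0,0,0],[0,0,0],[0,0,0]]}' 10
python3 tip.py pics/tip24.png
```

```text
t: 38.08
eef_pos: [0.5279, -0.0566, -0.014]
tool_rot: [-0.001, -0.054, 0.999, -0.0]
ft_force: [-0.5, -0.1, 0.3]
width: 0.083
t: 38.75
eef_pos: [0.5289, -0.0563, -0.0127]
tool_rot: [0.001, -0.054, 0.999, 0.0]
ft_force: [-0.8, 1.3, 5.1]
width: 0.0567
```

View pics/tip24.png

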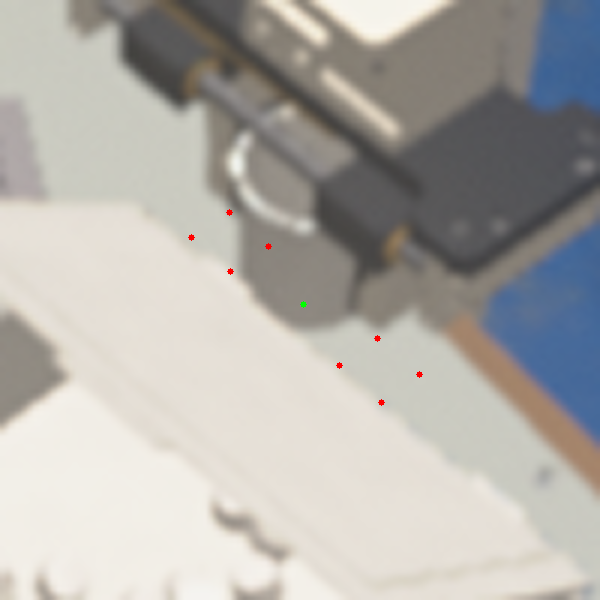

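```bash
python3 -m jog '{"grip":[0.5,0.5,0.5,0.5],"travel":[[0,0,0],[0,0,0],[0,0,0],[0,0,0]],"delta_rot":[[0,0,0],[0,0,0],[0,0,0],[0,0,0]]}' 20
python3 ov.py pics/o25.png .074 .058 0 -.003
```

```text
t: 39.13
eef_pos: [0.5289, -0.0563, -0.0127]
tool_rot: [0.001, -0.054, 0.999, 0.0]
ft_force: [-0.5, 2.0, 5.9]
width: 0.0559
```

View pics/o25.png

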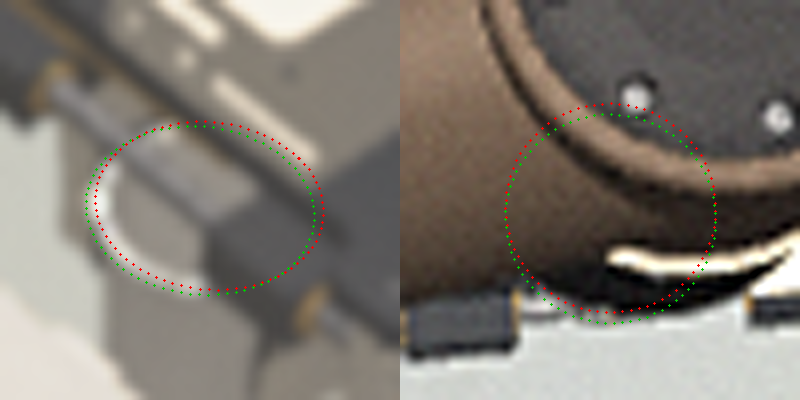

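The cup appears held near its rim, reading 55.9 mm. I'll do a small lift to test the grip.

```bash
python3 -m jog '{"grip":[0.5,0.5,0.5,0.5,0.5],"travel":[[0,0,-2],[0,0,-4],[0,0,-6],[0,0,-8],[0,0,0]],"delta_rot":[[0,0,0],[0,0,0],[0,0,0],[0,0,0],[0,0,0]]}' 20
python3 tip.py pics/tip26.png
```

```text
t: 39.65
eef_pos: [0.5294, -0.0564, 0.0086]
tool_rot: [0.001, -0.054, 0.999, 0.0]
ft_force: [0.5, -0.0, -0.3]
width: 0.056
```

View pics/tip26.png

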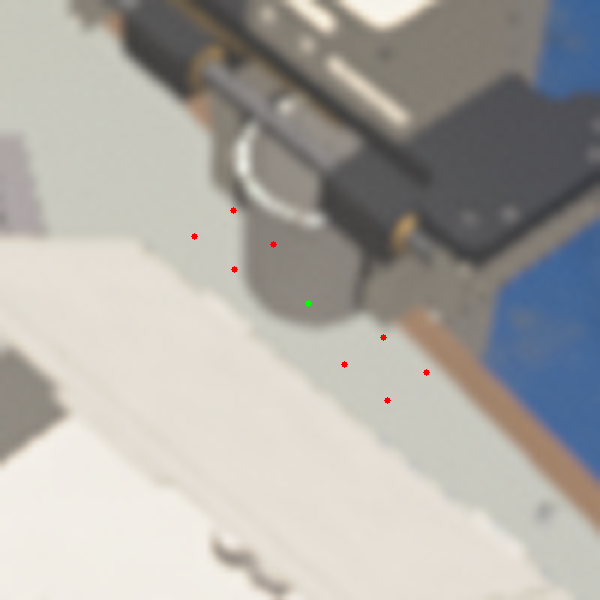

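The cup comes up level with the gripper. I'll lift to carrying height, move over the square stand, then turn 84° to keep the gripper body off the lid.

```bash
python3 -m jog '{"grip":[0.5,0.5,0.5,0.5,0.5,0.5,0.5,0.5,0.5],"travel":[[0,0,-10],[0,0,-18],[0,0,-20],[0,0,-20],[0,0,-20],[0,0,-20],[0,0,-10],[0,0,-4],[0,0,0]],"delta_rot":[[0,0,0],[0,0,0],[0,0,0],[0,0,0],[0,0,0],[0,0,0],[0,0,0],[0,0,0],[0,0,0]]}' 20
python3 -c "
from h import *
goto(.433,.0467,.13,90)"
```

```text
t: 40.45
eef_pos: [0.5287, -0.0564, 0.1296]
tool_rot: [0.001, -0.054, 0.999, 0.0]
ft_force: [-1.0, -0.2, -2.1]
width: 0.0558
t 40.45 pos [ 0.5287 -0.0564  0.1296] jaw 6.17 tiltvec [ 1.5e-03 -3.0e-04  1.0e+00] w 0.0558 j [ 0.26  0.18 -0.4  -0.   -0.99 -1.73] F [-1.  -0.2 -2.1]
shift mm [ 84.  112.8  -0.5]
rot about tool z options [np.float64(1.679), np.float64(-1.463), np.float64(1.679)]
  shift after rot 1.679 [103.  -95.7  -0.5]
  shift after rot -1.463 [-103.1   95.7   -0.5]
```

```bash
python3 -m jog '{"grip":[0.5,0.5,0.5,0.5,0.5,0.5,0.5,0.5,0.5,0.5],"travel":[[5,7,0],[9,12,0],[12,16,0],[13,17,0],[13,18,0],[12,16,0],[10,13,0],[6,9,0],[4,5,0],[0,0,0]],"delta_rot":[[0,0,0],[0,0,0],[0,0,0],[0,0,0],[0,0,0],[0,0,0],[0,0,0],[0,0,0],[0,0,0],[0,0,0]]}' 20
python3 -m jog '{"grip":[0.5,0.5,0.5,0.5,0.5,0.5,0.5,0.5,0.5,0.5,0.5,0.5,0.5,0.5,0.5,0.5],"travel":[[0,0,0],[0,0,0],[0,0,0],[0,0,0],[0,0,0],[0,0,0],[0,0,0],[0,0,0],[0,0,0],[0,0,0],[0,0,0],[0,0,0],[0,0,0],[0,0,0],[0,0,0],[0,0,0]],"delta_rot":[[0,0,-0.08],[0,0,-0.11],[0,0,-0.11],[0,0,-0.11],[0,0,-0.11],[0,0,-0.11],[0,0,-0.11],[0,0,-0.11],[0,0,-0.11],[0,0,-0.11],[0,0,-0.11],[0,0,-0.11],[0,0,-0.11],[0,0,-0.06],[0,0,0],[0,0,0]]}' 20
python3 -c "
from h import *
goto(.434,.0467,-.0027,90)"; python3 tip.py pics/tip27.png; python3 ov.py pics/o27.png .074 .058 0
```

```text
t: 41.28
eef_pos: [0.4313, 0.0472, 0.1281]
tool_rot: [-0.001, -0.055, 0.999, -0.0]
ft_force: [0.5, 0.5, -0.5]
width: 0.0558
t: 42.62
eef_pos: [0.4327, 0.0464, 0.1284]
tool_rot: [-0.0, -0.705, 0.709, 0.0]
ft_force: [-0.0, 0.9, -1.0]
width: 0.056
t 42.62 pos [0.4327 0.0464 0.1284] jaw 89.67 tiltvec [-5.e-04 -8.e-04  1.e+00] w 0.056 j [ 0.56  0.02 -0.59 -0.   -0.96 -0.57] F [-0.   0.9 -1. ]
shift mm [ -0.3  -1.4 131.1]
rot about tool z options [np.float64(3.136), np.float64(-0.006), np.float64(3.136)]
  shift after rot 3.136 [  0.3   1.4 131.1]
  shift after rot -0.006 [ -0.3  -1.4 131.1]
```

View pics/tip27.png

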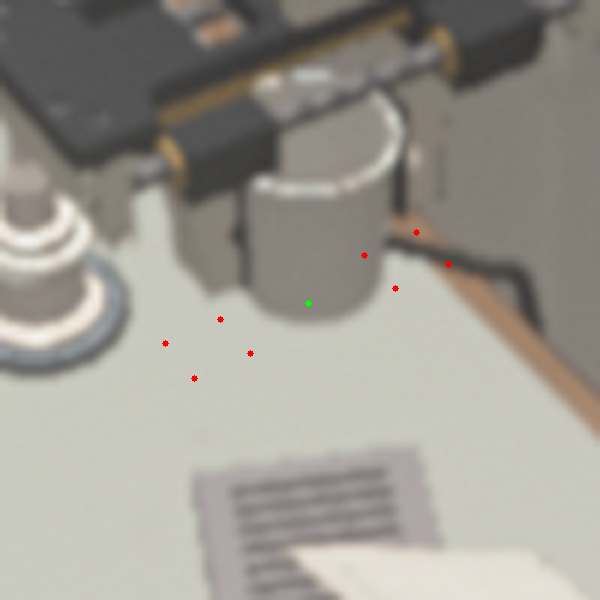

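View pics/o27.png

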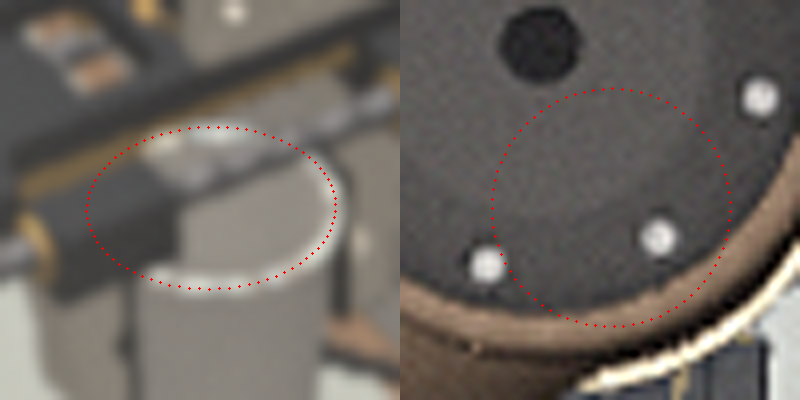

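```bash
python3 -m jog '{"grip":[0.5,0.5,0.5,0.5,0.5,0.5,0.5,0.5,0.5,0.5],"travel":[[0,-1,8],[0,0,18],[0,0,22],[0,0,22],[0,0,20],[0,0,18],[0,0,10],[0,0,5],[0,0,0],[0,0,0]],"delta_rot":[[0,0,0],[0,0,0],[0,0,0],[0,0,0],[0,0,0],[0,0,0],[0,0,0],[0,0,0],[0,0,0],[0,0,0]]}' 20
python3 -c "
from h import *
goto(.434,.0467,-.0027,90)"; python3 tip.py pics/tip28.png
```

```text
t: 43.6
eef_pos: [0.4338, 0.0468, 0.0058]
tool_rot: [-0.0, -0.706, 0.708, -0.0]
ft_force: [-0.0, 0.0, 0.2]
width: 0.0561
t 43.6 pos [0.4338 0.0468 0.0058] jaw 89.82 tiltvec [-3.e-04 -3.e-04  1.e+00] w 0.0561 j [ 0.56  0.2  -0.74  0.   -0.63 -0.57] F [-0.   0.   0.2]
shift mm [ 0.1 -0.2  8.5]
rot about tool z options [np.float64(3.139), np.float64(-0.003), np.float64(3.139)]
  shift after rot 3.139 [-0.1  0.2  8.5]
  shift after rot -0.003 [ 0.1 -0.2  8.5]
```

View pics/tip28.png

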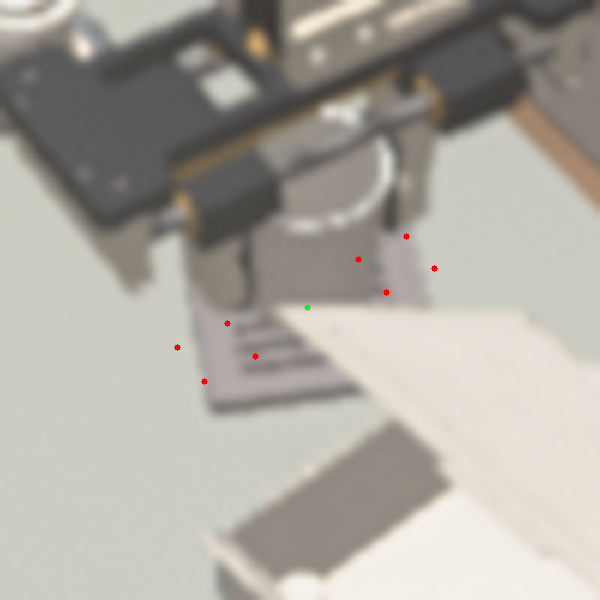

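```bash
python3 -m jog '{"grip":[0.5,0.5,0.5,0.5,0.5],"travel":[[0,0,3],[0,0,2],[0,0,1.5],[0,0,0],[0,0,0]],"delta_rot":[[0,0,0],[0,0,0],[0,0,0],[0,0,0],[0,0,0]]}' 20
python3 -m jog '{"grip":[0.5,0.5],"travel":[[0,0,1],[0,0,0]],"delta_rot":[[0,0,0],[0,0,0]]}' 20
python3 -m jog '{"grip":[0.5,0.5],"travel":[[0,0,0.8],[0,0,0]],"delta_rot":[[0,0,0],[0,0,0]]}' 20
```

```text
t: 44.07
eef_pos: [0.4337, 0.0468, -0.0006]
tool_rot: [0.0, -0.706, 0.708, -0.0]
ft_force: [0.4, -1.1, -0.2]
width: 0.056
t: 44.23
eef_pos: [0.4337, 0.0468, -0.0017]
tool_rot: [0.0, -0.706, 0.708, -0.0]
ft_force: [0.1, -0.9, -0.8]
width: 0.0562
t: 44.4
eef_pos: [0.4337, 0.0468, -0.0025]
tool_rot: [-0.0, -0.706, 0.708, -0.0]
ft_force: [0.1, 0.6, -0.2]
width: 0.056
```

```bash
python3 -m jog '{"grip":[0.5,0.5],"travel":[[0,0,0.7],[0,0,0]],"delta_rot":[[0,0,0],[0,0,0]]}' 20
python3 -m jog '{"grip":[0.5,0.5],"travel":[[0,0,0.5],[0,0,0]],"delta_rot":[[0,0,0],[0,0,0]]}' 20
```

```text
t: 44.57
eef_pos: [0.4337, 0.0467, -0.0027]
tool_rot: [-0.0, -0.706, 0.708, -0.0]
ft_force: [-2.5, 0.3, 8.0]
width: 0.0558
t: 44.73
eef_pos: [0.4338, 0.0467, -0.0028]
tool_rot: [0.0, -0.706, 0.708, -0.0]
ft_force: [-5.8, 0.8, 15.3]
width: 0.0558
```

```bash
python3 -m jog '{"grip":[0.5,0.5,0.6,0.75,0.9,0.9,0.9,0.9,0.9,0.9,0.9,0.9,0.9,0.9,0.9,0.9,0.9],"travel":[[0,0,-1],[0,0,0],[0,0,0],[0,0,0],[0,0,0],[0,0,0],[0,0,0],[0,0,-5],[0,0,-10],[0,0,-20],[0,0,-25],[0,0,-25],[0,0,-25],[0,0,-25],[0,0,-15],[0,0,-5],[0,0,0]],"delta_rot":[[0,0,0],[0,0,0],[0,0,0],[0,0,0],[0,0,0],[0,0,0],[0,0,0],[0,0,0],[0,0,0],[0,0,0],[0,0,0],[0,0,0],[0,0,0],[0,0,0],[0,0,0],[0,0,0],[0,0,0]]}' 15
python3 -c "
from h import *
goto(.42,-.3,.2,90)"
```

```text
t: 46.15
eef_pos: [0.4344, 0.0472, 0.1538]
tool_rot: [0.001, -0.706, 0.708, -0.0]
ft_force: [-0.3, -0.7, -0.1]
width: 0.079
t 46.15 pos [0.4344 0.0472 0.1538] jaw 89.83 tiltvec [0.0015 0.0026 1.    ] w 0.079 j [ 0.56 -0.01 -0.55  0.   -1.03 -0.57] F [-0.3 -0.7 -0.1]
shift mm [347.1  13.2 -46.8]
rot about tool z options [np.float64(3.139), np.float64(-0.003), np.float64(3.139)]
  shift after rot 3.139 [-347.1  -14.1  -46.8]
  shift after rot -0.003 [347.1  14.3 -46.8]
```

```bash
python3 -m jog '{"grip":[0.9,0.9,0.9,0.9,0.9,0.9,0.9,0.9,0.9,0.9,0.9,0.9,0.9,0.9],"travel":[[0,0,-10],[0,0,-20],[0,0,-20],[10,0,-10],[20,0,0],[25,0,0],[25,0,0],[25,0,0],[25,0,0],[25,0,0],[25,0,0],[15,0,0],[5,0,0],[0,0,0]],"delta_rot":[[0,0,0],[0,0,0],[0,0,0],[0,0,0],[0,0,0],[0,0,0],[0,0,0],[0,0,0],[0,0,0],[0,0,0],[0,0,0],[0,0,0],[0,0,0],[0,0,0]]}'
python3 - <<'E'
from h import *
V=[]
for n in("scene","top"):
    d=cams.get_image(n); cv2.imwrite(f"pics/{n}29.png",d["img"][:,:,::-1])
    for X,cs in (((.4085,.2105,.05),((.01,.07,(0,0,255)),(.048,.043,(255,0,0)),(.058,.032,(0,200,0)),(.115,.01,(0,0,255)))),((.433,.0467,.04),((.01,.046,(255,0,0)),(.071,.058,(0,0,255))))):
        u=proj(d,X).astype(int); x0,y0=u-28; im=cv2.resize(d["img"][y0:y0+56,x0:x0+56,::-1],None,fx=5,fy=5,interpolation=cv2.INTER_CUBIC)
        for Z,D,c in cs:
          for a in np.linspace(0,6.28,60):
            p=proj(d,(X[0]+D/2*np.cos(a),X[1]+D/2*np.sin(a),Z)); cv2.circle(im,tuple(int(v) for v in ((p-[x0,y0]+.5)*5)),1,c,-1)
        V.append(im)
cv2.imwrite("pics/f29.png",np.vstack([np.hstack(V[:2]),np.hstack(V[2:])]))
E
```

```text
t: 47.32
eef_pos: [0.4322, -0.1543, 0.2111]
tool_rot: [-0.001, -0.705, 0.709, 0.001]
ft_force: [-0.3, 0.4, 0.3]
width: 0.079
```

View pics/f29.png

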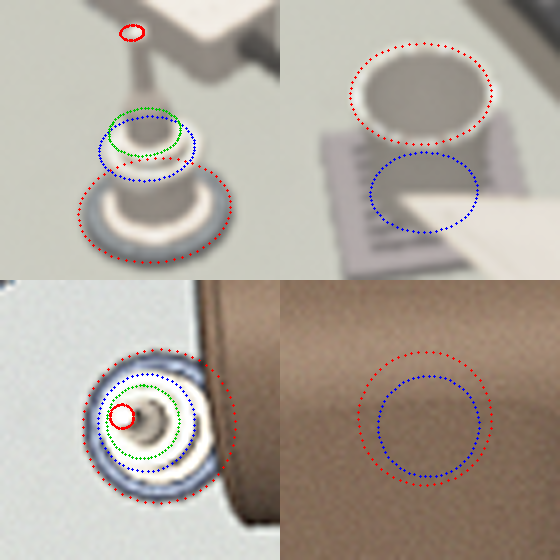

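View pics/top29.png

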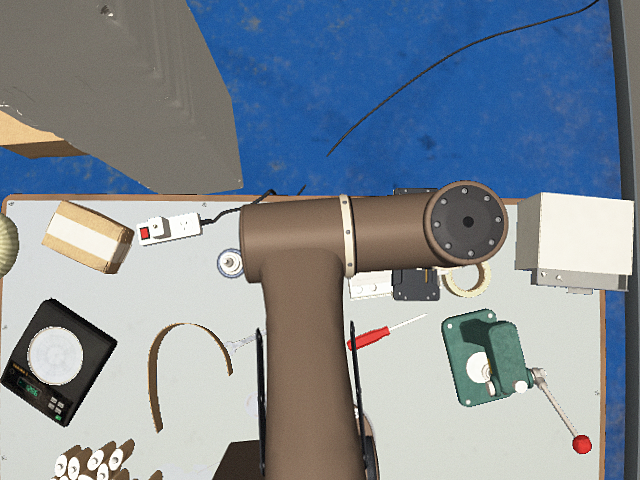

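View pics/scene29.png

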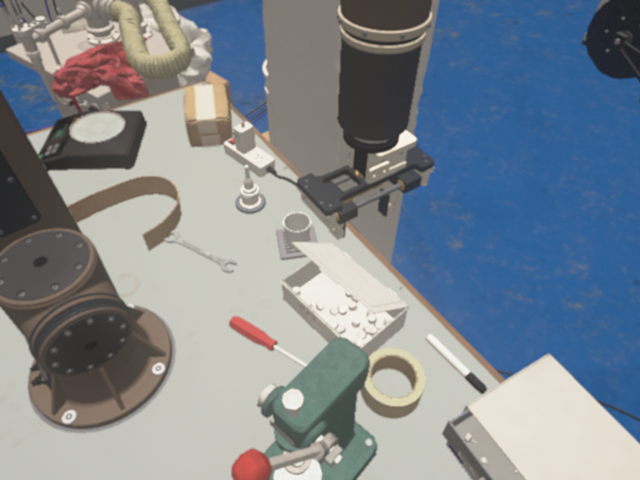

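Both views show the stack centred and upright. The cup's rim matches the expected circle in the scene view. The marker and tape roll are at the same pixels as at the start, and the gripper is clear. Handing in.

```bash
python3 -m jog '{"grip":[0.9,0.9,0.9],"travel":[[0,0,0],[0,0,0],[0,0,0]],"delta_rot":[[0,0,0],[0,0,0],[0,0,0]]}'; python3 -c "
from cell import ctrl
print(ctrl.job_done())"
```

```text
t: 47.67
eef_pos: [0.4332, -0.1525, 0.2124]
tool_rot: [0.0, -0.706, 0.708, -0.0]
ft_force: [-0.5, -0.1, 0.4]
width: 0.079
the job is handed in; nothing more can be done
None
```

I built the filling head on the round stand (ferrule flange down, then the ring, then the nozzle upright) and stood the cup on the square stand. I handed the job in at about 47.7 s; it reports no verdict.

**Last checks:** the scene view shows all four parts upright and within about 2 mm of where they should be, and the top view agrees for the stack. The arm hid the cup in the top view, so the cup is confirmed by the scene view only. The marker and tape roll look unmoved in the scene view, checked by eye rather than measured; the arm hid the marker and part of the tape roll in the top view. The gripper was clear of everything.

**Things that disagreed:**
- **Fingertip height:** the real fingertips sit about 29 mm above the reported TCP. The camera showed it, and contact with the table and round stand confirmed it. Before I corrected for it, I closed on the ferrule too high three times.
- **Finger opening:** it read about 2.5–3 mm too small on parts of known size.
- **Cup grip:** it was held near the rim (56 mm reading), not at mid-height. It stayed level and came down upright.
- **Ferrule move:** I overshot the carry to the round stand by about 23 mm and corrected it before lowering.

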